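Set up the still life for the drawing class

TASK

Set up the still life on the grey board: stand the terracotta vase on the board midway between the plinth and the fruit bowl, in line with them, and the plaster hexagonal prism on the middle of the plinth. Put the small wooden chest on the board squarely in front of the vase (on the side away from the back rail), its long side along the board and a gap of 2 to 4 cm between it and the vase's belly, and stand the little corked pot on the middle of the chest's lid. Everything ends upright, and the glass jar and the glue bottle must not be knocked over or pushed aside.

Things in the scene. Friction and masses are not known exactly. Their poses are not given: they have to be found in the camera images.
- board: Fixed flat grey board on the table, 220 (x) x 340 mm (y), 10 mm thick; dark rail along its back edge, 12 mm thick, top 32 mm above the table. Front = the long edge near the robot. Origin: centre of its underside; +x to the back rail, +y left seen from the front, z up. Plinth and bowl are fixed on it, centres at x = 35 mm, y = +95 and -95 mm (which is left or right changes).
- plinth: Square block of brown wood, 80 x 80 mm, 50 mm high, fixed on the board, turned up to 9 degrees from it. Origin at the centre of its underside (on the board, 10 mm above the table), so its flat top is at 50 mm in its z; z up.
- bowl: Round dark wooden bowl, 100 mm across the rim, 42 mm high, holding three small wooden fruits that reach up to 55 mm; bowl and fruits are all fixed on the board. Origin at the centre of its underside (10 mm above the table), z up.
- vase: Loose terracotta bud vase, 112 mm tall, about 0.22 kg: foot 42 mm across, belly 56 mm across at 34 mm height, straight neck 28 mm across from 72 to 104 mm height, lip 34 mm across at the top. Stands upright on the table beside the board. Origin at the centre of its foot, z up; round, its yaw is meaningless.
- prism: Loose white plaster hexagonal prism (a drawing solid), 60 mm tall, 44 mm across the flats, 51 mm across the corners, about 0.20 kg. Stands on end on the table. Origin at the centre of its underside, z up along its length; its x axis is square to one pair of flat faces (the other pairs lie 60 degrees round).
- chest: Loose small closed wooden chest (solid, the lid does not open): 80 mm long (its y), 46 mm wide (its x), 36 mm high, flat lid with a dark inlaid panel, brass corners and a small brass clasp on one long side (-x), about 0.16 kg. Lies on its base on the table. Origin at the centre of its underside, z up.
- pot: Loose small round corked pot of white ceramic, 36 mm across (straight sides from 4 to 32 mm height), 42 mm tall, 30 mm foot, about 0.08 kg. Stands upright on the table. Origin at the centre of its foot, z up; round, its yaw is meaningless.
- glass_jar: Bystander to leave alone: open green glass jar, 68 mm across, 85 mm tall, standing loose beyond the left back corner of the board. Origin at the centre of its underside, z up.
- glue: Bystander to leave alone: white plastic glue bottle with orange cap, 50 mm across, 120 mm tall, standing loose beyond the right back corner of the board. Origin at the centre of its underside, z up.

How it is judged:
By the outcome, as a careful person would: the job done as asked, in the order asked, and still so for the second after the job is handed in, with the robot touching nothing.
It also fails if it takes over 102 s, if anything falls off the work surface, if the arm or the gripper's body presses on something with over 40 N, if the wrist force passes 120 N, or if a joint passes its speed limit or range.

ROBOT

A 7-joint arm with a two-finger parallel gripper is mounted at the origin on the work surface. World frame = base frame: x ahead of the robot, y to its left, z up, the work surface at z = 0. Lengths are in m, angles in rad, forces in N, time in s.
With the tool pointing down it reaches from about 0.4 to 0.9 m from the base axis. Payload 5.6 kg.
Tool frame: the origin (TCP) lies at the very end of the fingers, on their centre line; the grasp point (between the pads) lies 19 mm behind it (manip.grasp_offset is the distance from the TCP to the grasp point, in m); z points along the fingers, y is the direction in which the jaws open and shut (so a half turn about z gives the same grasp; the last joint's range is limited). The gripper opens to 92 mm and grips with 3 to 60 N. Pads are 20 mm wide; open, the fingers measure 128 mm over their backs; the gripper's body (75 mm by 189 mm) begins 69 mm behind the grasp point.
Start: joints at [1.149, 0.468, -0.012, 1.603, 0.006, 1.071, -0.056], TCP at [0.24, -0.604, 0.215] pointing down, gripper open.
Joint ranges: [-2.53, 2.53], [-0.31, 2.02], [-1.57, 1.55], [0.28, 2.44], [-1.29, 4.43], [0.15, 1.84], [-2.92, 2.92]. Speed limits (rad/s): [2.57, 2.57, 3.14, 3.14, 3.14, 3.14, 3.14].

INTERFACE

Orientations are given as a rotation vector (axis times angle).
In Python, from station import manip gives the robot as it stands.
- The arm moves only by the shell command python3 -m inch 'ROWS' [FORCE]. ROWS is JSON, a list that holds one entry, the list of rows, each a list of 7 numbers: the shift along the tool's x, y, z each as a share of 750 mm, from -1 to 1, then the turn, a rotation vector about the tool's x, y, z each as a share of 90 degrees, from -1 to 1, then the closure in counts, from 0 (fully open) to 255 (shut). In form: [[[dx, dy, dz, ax, ay, az, hand], ...]]. A call has 1 to 5 rows; each row is the pose to reach, as a shift and turn from the pose measured when the call began, along the tool's axes at that moment; what a row does not reach only later rows make up. A row lasts 1/8 s, in which the tool goes at most 62.5 mm and 10.7 degrees, less where a joint would pass 70% of its speed; a pose out of reach is approached as far as the arm can. A call with a number of a shift or a turn outside -1 to 1 is refused whole. A call with a gripper value outside its range is refused whole. The fingers move at their own pace and stop on an object; FORCE is the grip in N (left out, the last holds). Time passes only in rows, so rows that repeat a pose let the fingers close. It gives the time, the measured TCP pose, the force and the opening at its end, in the units of the state.
- manip.get_state(): the state, without advancing time (a new reading comes with each control period).
- manip.capture(name): name is "side" or "top"; returns (picture, depth): 420x560x3 uint8, blue, green, red; 420x560 float32, m along the optical axis (not along the pixel's ray), 0 where there is no reading.
- manip.calibration(name): a dict with "vfov" (degrees; the focal length in pixels is half the picture's height over the tangent of half this angle, whatever the lens; pixels are square), "cx", "cy" (the principal point, pixels), "pose" (4x4, takes a point from camera to world coordinates). Camera axes: x right, y down, z forward; pixel columns grow to the right and rows downward; lengths in m; the calibration is good to about 2 mm. A picture is of the moment at which its call begins. calibration takes no time and is no camera call.
- manip.hand_in(): hands the job in, once; it reports no verdict.
Trained networks look in the newest picture that a camera, given by its name, has taken for a name from the list of things; names that differ only in an ending like _2 or _b are one class to them, and where a whole thing is asked for, a point or a joint stands for the part that bears it (a point fixed in the world has none). Each returns a list of dicts, best first, with "score" (0 to 1); they miss things now and then, are a little off and sometimes report something else, mostly with a low value. They report only what shows in the picture. A call takes as long as a camera call.
- manip.find_in(target, camera): "position" ([column, row] in pixels, amid what is visible of it).
- manip.outline_of(target, camera): "mask" (420x560 bool, what is visible of it) and "position" ([column, row] in pixels, amid what is visible of it).
The state is a dict: "clock": time; "joints": joint angles; "qd": joint speeds; "joint_efforts": joint torques, N m; "eef_pos": TCP position; "orientation": TCP orientation; "wrist_force": force on the tool from outside, world axes, zero at the start; "moment": the same for the moment, N m; "gripper_width": finger opening in m.
Only numpy, scipy, OpenCV 4.12 (cv2) and the standard library are available. Lean on these libraries where they do the work, as an engineer would, in place of code of your own. Each camera call takes 0.05 s, during which the arm holds its last target.

## Working session

There is one attempt and no reset: what is moved stays moved. The work goes in short steps, Python scripts to look and compute and a shell command to move; the robot and the scene stay as the last step left them, time stands still between calls to the robot, and variables do not carry over. Pictures are saved under pics/ and viewed, and the job is handed in when it is done.

```bash
ls; mkdir -p pics
python3 - <<'E'
from station import manip
import cv2, numpy as np
s=manip.get_state(); print(s)
for n in("side","top"):
    p,d=manip.capture(n); cv2.imwrite(f"pics/{n}0.png",p); np.save(f"pics/{n}0.npy",d)
    print(n,manip.calibration(n), d.min(),d.max())
print(manip.grasp_offset)
E
```

```text
pics
{'clock': 0.0, 'joints': array([ 1.14899592,  0.46835326, -0.01160664,  1.60364906,  0.00603465,
        1.07142247, -0.05631352]), 'qd': array([-0.00021418,  0.00093875, -0.00099526, -0.00010533, -0.00126045,
       -0.001642  , -0.00062952]), 'joint_efforts': array([-1.88278118e-04, -5.20576859e+01, -1.26395153e-02, -2.43754613e+01,
       -5.66765608e-02,  1.71817350e-02,  1.22470165e-04]), 'eef_pos': array([ 0.24007624, -0.60338716,  0.21364537]), 'orientation': array([-3.08372983e+00, -5.91052977e-01,  7.67304258e-04]), 'wrist_force': array([-0.04019008,  0.56105828,  0.75593489]), 'moment': array([-0.0395069 , -0.03278464, -0.02407193]), 'gripper_width': 0.09188607825652301}
side {'vfov': 53.9533146489278, 'cx': 280.7778589566179, 'cy': 213.66805925918862, 'pose': array([[-0.76087961, -0.41066803,  0.50240819,  0.0841709 ],
       [-0.64888624,  0.47798343, -0.59201224,  0.5450118 ],
       [ 0.00297771, -0.7764558 , -0.63016468,  0.62436739],
       [ 0.        ,  0.        ,  0.        ,  1.        ]])} 0.0 3.5592246
top {'vfov': 55.80328446193609, 'cx': 276.435280339611, 'cy': 211.43184072894877, 'pose': array([[-0.0193588 , -0.99232271,  0.122151  ,  0.43025318],
       [-0.99952978,  0.02211408,  0.02124094, -0.01149774],
       [-0.02377913, -0.12168236, -0.99228421,  1.01363889],
       [ 0.        ,  0.        ,  0.        ,  1.        ]])} 0.0 1.9522594
0.0187
```

View pics/top0.png

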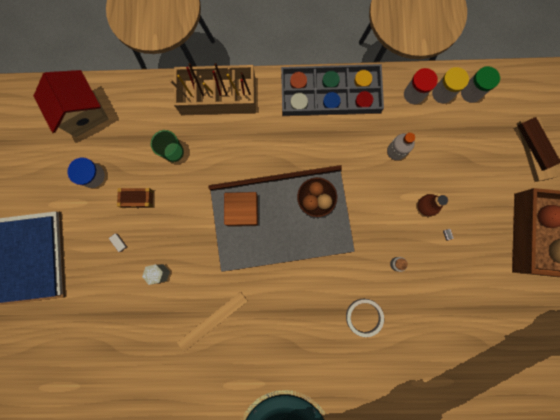

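View pics/side0.png

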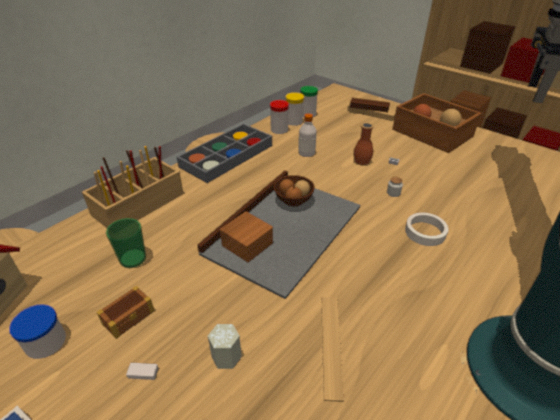

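```bash
cat > h.py <<'E'
from station import manip
import cv2, numpy as np
def cal(n):
    c=manip.calibration(n); f=210/np.tan(np.radians(c["vfov"])/2); return f,c["cx"],c["cy"],np.array(c["pose"])
def world(n,d):
    f,cx,cy,P=cal(n); v,u=np.mgrid[:420,:560]
    X=np.stack([(u-cx)/f*d,(v-cy)/f*d,d],-1); return X@P[:3,:3].T+P[:3,3]
def proj(n,p):
    f,cx,cy,P=cal(n); q=(np.atleast_2d(p)-P[:3,3])@P[:3,:3]; return np.c_[q[:,0]/q[:,2]*f+cx,q[:,1]/q[:,2]*f+cy]
def ray_z(n,uv,z):
    f,cx,cy,P=cal(n); r=P[:3,:3]@np.array([(uv[0]-cx)/f,(uv[1]-cy)/f,1]); o=P[:3,3]; return o+r*(z-o[2])/r[2]
E
python3 - <<'E'
from h import *
np.set_printoptions(precision=4,suppress=True)
out={}
for n in("side","top"):
    p,d=manip.capture(n); W=world(n,d); out[n+"W"]=W
    for t in "board plinth bowl vase prism chest pot glass_jar glue".split():
        r=manip.outline_of(t,n)
        if not r: print(n,t,"none");continue
        m=r[0]["mask"]; out[n+t]=m
        q=W[m&(d>0)]
        print(n,t,round(r[0]["score"],2),len(r),np.round(r[0]["position"]),m.sum(),"med",np.median(q,0),"lo",np.percentile(q,2,0),"hi",np.percentile(q,98,0))
np.savez("pics/m0.npz",**out)
E
```

```text
side board 0.75 1 [286. 238.] 8009 med [0.5029 0.018  0.0119] lo [ 0.4179 -0.1608  0.0081] hi [0.6447 0.1719 0.0341]
side plinth 0.98 2 [246. 234.] 1818 med [0.5455 0.1113 0.0601] lo [0.519  0.0606 0.0152] hi [0.5966 0.138  0.0635]
side bowl 0.85 1 [292. 191.] 990 med [ 0.5754 -0.0806  0.0514] lo [ 0.538  -0.1356  0.0197] hi [ 0.6295 -0.044   0.0625]
side vase 0.71 1 [365. 145.] 585 med [ 0.5536 -0.3564  0.0522] lo [ 0.5349 -0.4022  0.0026] hi [ 0.6004 -0.3433  0.1153]
side prism 0.84 1 [225. 346.] 1217 med [0.3944 0.3168 0.0582] lo [0.3805 0.2901 0.0031] hi [0.4236 0.3332 0.0633]
side chest 0.56 1 [122. 310.] 1617 med [0.5825 0.3748 0.0368] lo [0.5729 0.332  0.0043] hi [0.6181 0.4105 0.0397]
side pot 0.6 2 [394. 186.] 265 med [ 0.4131 -0.2782  0.0311] lo [ 0.3997 -0.2995  0.0038] hi [ 0.4318 -0.2702  0.0462]
side glass_jar 0.81 1 [126. 242.] 1466 med [0.7038 0.2822 0.0619] lo [0.6871 0.2494 0.0062] hi [0.7496 0.3099 0.0871]
side glue 0.62 2 [246. 235.] 1743 med [0.5444 0.111  0.0602] lo [0.519  0.0623 0.0178] hi [0.5953 0.138  0.0635]
top board 0.57 1 [278. 228.] 9175 med [0.5129 0.
[... 297 characters left out ...]
612]
top vase 0.69 1 [430. 206.] 475 med [ 0.5567 -0.3597  0.0611] lo [ 0.535  -0.4022  0.0002] hi [ 0.5832 -0.3441  0.1149]
top prism 0.91 1 [153. 275.] 434 med [0.4035 0.3021 0.0593] lo [0.382  0.2855 0.0027] hi [0.4247 0.3317 0.0635]
top chest 0.87 1 [136. 197.] 727 med [0.5935 0.3648 0.0361] lo [0.572  0.3303 0.0024] hi [0.618  0.4089 0.04  ]
top pot 0.78 1 [398. 262.] 205 med [ 0.4157 -0.2827  0.0408] lo [ 0.401 -0.302  0.007] hi [ 0.4323 -0.2711  0.0459]
top glass_jar 0.76 2 [167. 145.] 783 med [0.725  0.285  0.0524] lo [0.6874 0.2473 0.003 ] hi [0.7485 0.3083 0.0872]
top glue 0.93 1 [401. 147.] 543 med [ 0.6969 -0.2939  0.079 ] lo [ 0.6814 -0.3211  0.008 ] hi [ 0.7233 -0.2783  0.1221]
```

```bash
cat > fit.py <<'E'
from h import *
from scipy.optimize import least_squares
np.set_printoptions(precision=4,suppress=True)
def vase_r(z): return np.interp(z,[0,.034,.072,.104,.112],[.021,.028,.014,.014,.017])
def topcirc(q):  # circle through the hull: minEnclosing
    c,r=cv2.minEnclosingCircle((q[:,:2]*1000).astype(np.float32)); return np.array(c),r
def rect(q):
    return cv2.minAreaRect((q[:,:2]*1000).astype(np.float32))
def circfit(q,r):
    # centre such that distance==r, for side-surface points
    c0=q[:,:2].mean(0)
    f=lambda c: np.hypot(*(q[:,:2]-c).T)-(r if np.isscalar(r) else r)
    return least_squares(f,c0,loss="soft_l1",f_scale=.001).x
def body(q,t):
    """round-thing: sides"""
    z=q[:,2]
    if t=="vase": k=(z>.006)&(z<.1); return circfit(q[k],vase_r(z[k]))
    if t=="pot": k=(z>.006)&(z<.031); return circfit(q[k],.018)
E
python3 - <<'E'
from fit import *
o=np.load("pics/m0.npz")
for n in("side","top"):
    W=o[n+"W"]; g=lambda t:W[o[n+t]]
    for t,lo in(("prism",.056),("chest",.033),("plinth",.056)):
        q=g(t);q=q[q[:,2]>lo]; q=q[q[:,2]<lo+.01]; print(n,t,len(q),"z",np.median(q[:,2]),rect(q), "circ",topcirc(q))
    for t in("vase","pot"):
        q=g(t); print(n,t,body(q,t))
    q=g("vase");q=q[q[:,2]>.105]; print("lip",len(q),topcirc(q),q.mean(0))
    q=g("pot");q=q[q[:,2]>.035]; print("cork",len(q),topcirc(q),q.mean(0), q[:,2].max())
    q=g("bowl");q=q[(q[:,2]>.045)&(q[:,2]<.056)]; print("bowl",topcirc(q))
    # board: all points near, height 6..14mm
    k=(W[...,2]>.006)&(W[...,2]<.015)&(W[...,0]>.38)&(W[...,0]<.68)&(abs(W[...,1])<.2)
    print("board",k.sum(),rect(W[k]))
    k=(W[...,2]>.027)&(W[...,2]<.037)&(W[...,0]>.6)&(W[...,0]<.7)&(abs(W[...,1])<.2)
    print("rail",k.sum(),rect(W[k]),np.median(W[k][:,2]))
E
```

```text
side prism 633 z 0.06153846452899936 ((404.2428283691406, 309.6845397949219), (49.225128173828125, 45.66521453857422), 41.27903747558594) circ (array([403.9063, 309.5212]), 25.619714736938477)
side chest 1010 z 0.037747505763792044 ((595.9931640625, 370.2742919921875), (80.83672332763672, 47.156463623046875), 88.82877349853516) circ (array([595.0567, 370.6339]), 45.2305908203125)
side plinth 1033 z 0.06162384770706952 ((559.8903198242188, 97.99213409423828), (82.23973083496094, 81.35123443603516), 0.3623626232147217) circ (array([558.0012,  98.0406]), 54.16572189331055)
side vase [ 0.5609 -0.3699]
side pot [ 0.4175 -0.29  ]
lip 50 (array([323.5233,  82.5788]), 520.705322265625) [ 0.5291 -0.3097  0.1433]
cork 106 (array([252.4561, 121.2477]), 455.9560852050781) [ 0.4127 -0.277   0.0475] 0.6243673851358059
bowl (array([583.3627, -90.5712]), 51.27012634277344)
board 7275 ((518.521484375, -2.5287017822265625), (243.22955322265625, 346.78363037109375), 5.602346420288086)
rail 612 ((618.3534545898438, 11.023330688476562), (57.96513366699219, 338.7301330566406), 7.108407497406006) 0.0333964
[... 422 characters left out ...]
00420356 ((558.5850219726562, 97.67807006835938), (78.806884765625, 79.75794219970703), 89.49295043945312) circ (array([557.8218,  97.9161]), 54.17947769165039)
top vase [ 0.5593 -0.3699]
top pot [ 0.4156 -0.289 ]
lip 92 (array([ 496.9077, -195.3781]), 195.5884552001953) [ 0.5561 -0.3607  0.1326]
cork 139 (array([ 422.7377, -156.9471]), 145.6435089111328) [ 0.4162 -0.2849  0.0488] 1.0136388907260974
bowl (array([583.1579, -90.4498]), 49.68262481689453)
board 8405 ((536.6344604492188, -1.9351959228515625), (279.1416931152344, 341.7344970703125), 7.538727283477783)
rail 730 ((614.7925415039062, 8.356246948242188), (61.63725662231445, 338.70208740234375), 7.270313262939453) 0.031815687979987683
```

Run:
```python
import cv2
p=cv2.imread("pics/top0.png"); q=cv2.resize(p[120:300,90:460],None,fx=2.1,fy=2.1,interpolation=cv2.INTER_CUBIC);cv2.imwrite("pics/z0.png",q)
```

```text
(no output)
```

View pics/z0.png

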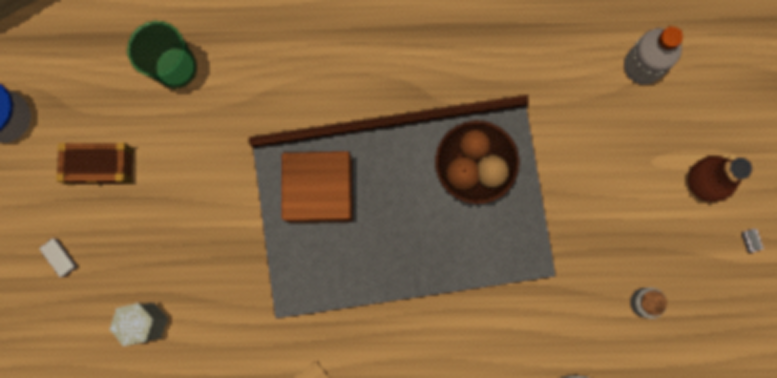

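```bash
cat > mv.py <<'E'
import sys
from h import *
from scipy.spatial.transform import Rotation as R
def go(x,y,z,jaw):
    """prints row numbers for a TCP target pointing down, jaw = world angle (deg) of the opening direction"""
    s=manip.get_state(); Rc=R.from_rotvec(s["orientation"]); M=Rc.as_matrix()
    best=None
    for k in(0,180):
        a=np.radians(jaw+90+k); T=np.array([[np.cos(a),np.sin(a),0],[np.sin(a),-np.cos(a),0],[0,0,-1]])
        rv=(Rc.inv()*R.from_matrix(T)).as_rotvec()
        if best is None or np.linalg.norm(rv)<np.linalg.norm(best): best=rv
    d=M.T@(np.array([x,y,z])-s["eef_pos"])
    print("row",np.round(d/.75,4).tolist(),np.round(best/(np.pi/2),3).tolist(),"rows>=",int(np.ceil(max(np.linalg.norm(d)/.0625,np.degrees(np.linalg.norm(best))/10.7))),"q7",round(s["joints"][6],2),"t",round(s["clock"],2),"F",np.round(s["wrist_force"],1),"w",round(s["gripper_width"],4))
if __name__=="__main__":
    np.set_printoptions(precision=4,suppress=True)
    go(*map(float,sys.argv[1:5])); s=manip.get_state(); print(s["eef_pos"])
E
python3 mv.py .56 -.37 .2 -33.5
python3 - <<'E'
# prism flat normals from top face contour
from fit import *
o=np.load("pics/m0.npz")
ang=np.radians(np.arange(0,60,1))
for n in("side","top"):
    q=o[n+"W"][o[n+"prism"]]; q=q[(q[:,2]>.056)&(q[:,2]<.066)][:,:2]*1000
    best=[]
    for a in ang:
        ws=[];c=[]
        for k in range(3):
            u=np.array([np.cos(a+k*np.pi/3),np.sin(a+k*np.pi/3)]); p=q@u; lo,hi=np.percentile(p,[1,99]); ws.append(hi-lo)
        best.append(np.sum(ws))
    i=np.argsort(best)[:5]; print(n,i,np.array(best)[i], q.mean(0))
    # signed area check with side faces
    d=q-q.mean(0); 
    h=cv2.convexHull(q.astype(np.float32))[:,0]; print(cv2.moments(h)["m10"]/cv2.moments(h)["m00"],cv2.moments(h)["m01"]/cv2.moments(h)["m00"])
E
```

```text
row [0.5114, -0.1322, 0.0194] [0.0, 0.0, -0.387] rows>= 7 q7 -0.06 t 1.1 F [-1.  -0.4  0.6] w 0.0917
[ 0.2403 -0.6039  0.2146]
side [11 13 12 10 14] [130.3411 130.3655 130.4439 130.4997 130.5635] [402.4241 310.6203]
403.8234063929759 309.5369232938946
top [ 9  8 10  7 11] [128.1373 128.2704 128.4636 128.5408 128.5844] [402.8582 309.1026]
402.7829183675233 309.4543426909268
```

Run:
```python
import cv2,numpy as np
a=cv2.imread("pics/top0.png")[250:300,125:180];b=cv2.imread("pics/side0.png")[315:375,195:255]; c=cv2.imread("pics/side0.png")[285:335,95:155]
z=[cv2.resize(i,(380,380),interpolation=cv2.INTER_CUBIC) for i in(b,c)]
cv2.imwrite("pics/z1.png",np.hstack(z))
```

```text
(no output)
```

View pics/z1.png

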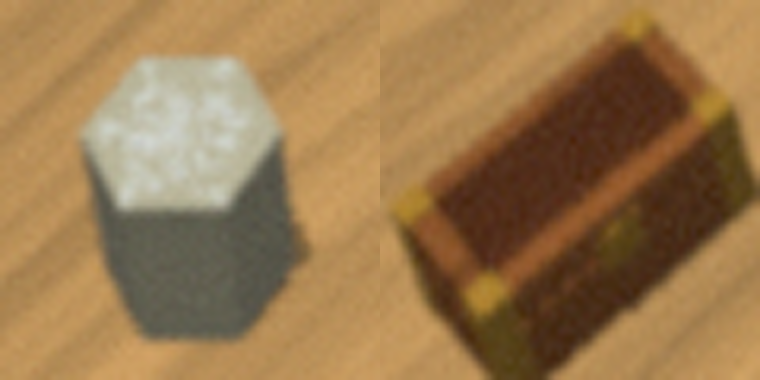

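```bash
python3 -m inch '[[[0.511,-0.132,0.019,0,0,-0.387,0],[0.511,-0.132,0.019,0,0,-0.387,0],[0.511,-0.132,0.019,0,0,-0.387,0],[0.511,-0.132,0.019,0,0,-0.387,0],[0.511,-0.132,0.019,0,0,-0.387,0]]]' 20; python3 mv.py .56 -.37 .2 -33.5
```

```text
clock: 1.72
eef_pos: [0.4938, -0.4186, 0.2035]
orientation: [2.767, 1.487, 0.0]
wrist_force: [0.1, -0.9, -0.2]
gripper_width: 0.0921
row [0.1027, 0.038, 0.0047] [0.0, 0.0, 0.0] rows>= 2 q7 -0.02 t 1.73 F [ 0.1 -0.9 -0.2] w 0.0921
[ 0.4938 -0.4186  0.2035]
```

```bash
python3 -m inch '[[[0.1027,0.038,0.0047,0,0,0,0],[0.1027,0.038,0.0047,0,0,0,0],[0.1027,0.038,0.06,0,0,0,0],[0.1027,0.038,0.06,0,0,0,0]]]'; python3 mv.py .56 -.37 .066 -33.5
python3 - <<'E'
from h import *
p,d=manip.capture("side"); cv2.imwrite("pics/s1.png",p); p,d=manip.capture("top"); cv2.imwrite("pics/t1.png",p)
E
```

```text
clock: 2.22
eef_pos: [0.5573, -0.3697, 0.1553]
orientation: [-2.763, -1.484, 0.007]
wrist_force: [-0.2, -0.2, 0.3]
gripper_width: 0.092
row [0.0018, 0.004, 0.119] [-0.004, 0.001, -0.0] rows>= 2 q7 -0.16 t 2.23 F [-0.2 -0.2  0.3] w 0.092
[ 0.5573 -0.3697  0.1553]
```

View pics/s1.png

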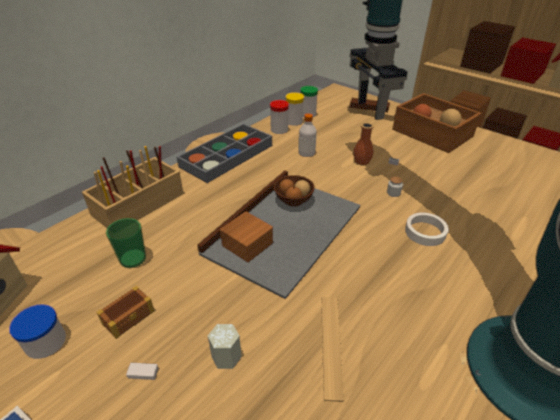

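View pics/t1.png

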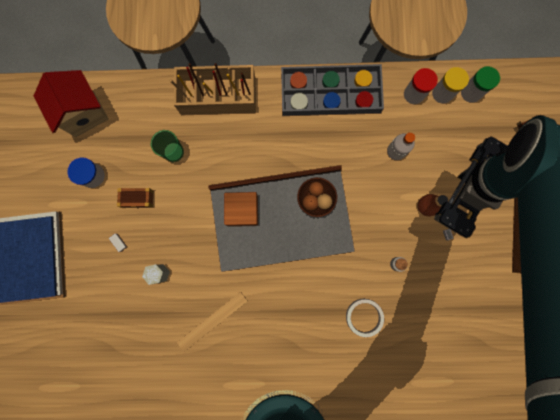

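Run:
```python
from h import *
P=manip.get_state()["eef_pos"]
for n in("side","top"): print(n,proj(n,[P,P+[0,0,.1],[.56,-.37,.112],[.56,-.37,0]]))
p,_=manip.capture("side"); a=cv2.resize(p[20:200,310:450],None,fx=3,fy=3); 
p,_=manip.capture("top"); b=cv2.resize(p[100:280,380:520],None,fx=3,fy=3); cv2.imwrite("pics/z2.png",np.hstack([a,b]))
```

```text
side [[369.69965564 109.32444044]
 [375.36140275  71.15115367]
 [366.8184771  125.84302762]
 [361.52965391 161.67668838]]
top [[451.23863604 196.57164469]
 [472.90726281 188.24841235]
 [442.14254093 199.58778267]
 [425.02331255 206.21589069]]
```

View pics/z2.png

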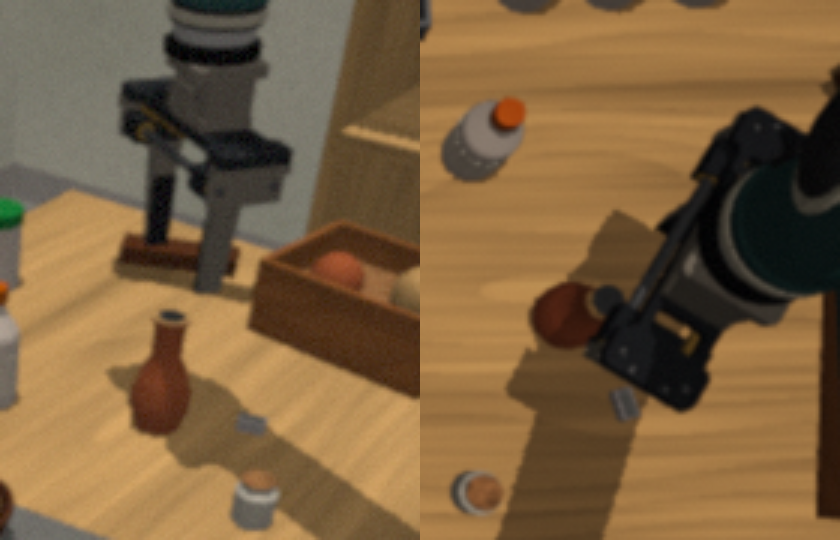

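```bash
python3 -m inch '[[[0.0018,0.004,0.05,-0.004,0,0,0],[0.0018,0.004,0.119,-0.004,0,0,0],[0.0018,0.004,0.119,-0.004,0,0,0]]]'; python3 mv.py .56 -.37 .066 -33.5
```

```text
clock: 2.8
eef_pos: [0.5612, -0.3715, 0.0685]
orientation: [2.766, 1.483, 0.001]
wrist_force: [-0.8, 0.2, 0.0]
gripper_width: 0.0919
row [0.0008, -0.0024, 0.0033] [0.002, 0.001, -0.001] rows>= 1 q7 -0.18 t 2.8 F [-0.8  0.2  0. ] w 0.0919
[ 0.5612 -0.3715  0.0685]
```

Now close on the neck.

```bash
python3 -m inch '[[[0.0008,-0.0024,0.0033,0,0,0,120],[0.0008,-0.0024,0.0033,0,0,0,255],[0.0008,-0.0024,0.0033,0,0,0,255],[0.0008,-0.0024,0.0033,0,0,0,255],[0.0008,-0.0024,0.0033,0,0,0,255]]]' 20; python3 mv.py .56 -.37 .066 -33.5
```

```text
clock: 3.42
eef_pos: [0.5602, -0.3701, 0.0664]
orientation: [2.766, 1.483, 0.001]
wrist_force: [0.7, 0.2, 0.6]
gripper_width: 0.0442
row [-0.0, -0.0003, 0.0005] [0.002, 0.001, -0.001] rows>= 1 q7 -0.18 t 3.42 F [0.7 0.2 0.6] w 0.0442
[ 0.5602 -0.3701  0.0664]
```

```bash
python3 -m inch '[[[0,0,0.0005,0,0,0,255],[0,0,0.0005,0,0,0,255],[0,0,0.0005,0,0,0,255],[0,0,0.0005,0,0,0,255]]]' 20; python3 mv.py .56 -.37 .066 -33.5
```

```text
clock: 3.92
eef_pos: [0.5603, -0.3702, 0.0661]
orientation: [2.766, 1.483, 0.002]
wrist_force: [-0.3, -0.3, 0.2]
gripper_width: 0.0326
row [-0.0, -0.0005, 0.0001] [0.002, 0.001, -0.001] rows>= 1 q7 -0.18 t 3.92 F [-0.3 -0.3  0.2] w 0.0326
[ 0.5603 -0.3702  0.0661]
```

```bash
python3 -m inch '[[[0,0,0,0,0,0,255],[0,0,0,0,0,0,255],[0,0,0,0,0,0,255]]]' 20; python3 mv.py .56 -.37 .066 -33.5
```

```text
clock: 4.3
eef_pos: [0.5603, -0.3702, 0.0661]
orientation: [2.766, 1.483, 0.002]
wrist_force: [1.2, 0.2, 0.2]
gripper_width: 0.0326
row [-0.0001, -0.0005, 0.0001] [0.002, 0.001, -0.001] rows>= 1 q7 -0.18 t 4.3 F [1.2 0.2 0.2] w 0.0326
[ 0.5603 -0.3702  0.0661]
```

```bash
python3 -m inch '[[[0,-0.0005,0,0,0,0,140],[0,-0.0005,0,0,0,0,140],[0,-0.0005,-0.0095,0,0,0,140],[0,-0.0005,-0.0095,0,0,0,255],[0,-0.0005,-0.0095,0,0,0,255]]]' 20;python3 -m inch '[[[0,0,0,0,0,0,255],[0,0,0,0,0,0,255],[0,0,0,0,0,0,255]]]' 20; python3 mv.py .56 -.37 .073 -33.5
```

```text
clock: 4.92
eef_pos: [0.5606, -0.3703, 0.0741]
orientation: [2.764, 1.482, 0.003]
wrist_force: [0.1, -0.3, 4.1]
gripper_width: 0.0321
clock: 5.3
eef_pos: [0.5607, -0.3704, 0.0741]
orientation: [2.764, 1.482, 0.003]
wrist_force: [-1.4, -1.0, 2.8]
gripper_width: 0.0322
row [-0.0001, -0.001, 0.0015] [0.004, 0.001, -0.001] rows>= 1 q7 -0.18 t 5.3 F [-1.4 -1.   2.8] w 0.0322
[ 0.5607 -0.3704  0.0741]
```

Run:
```python
from h import *
p,_=manip.capture("side"); a=cv2.resize(p[60:180,320:410],None,fx=5,fy=5,interpolation=cv2.INTER_CUBIC); cv2.imwrite("pics/z3.png",a)
```

```text
(no output)
```

View pics/z3.png

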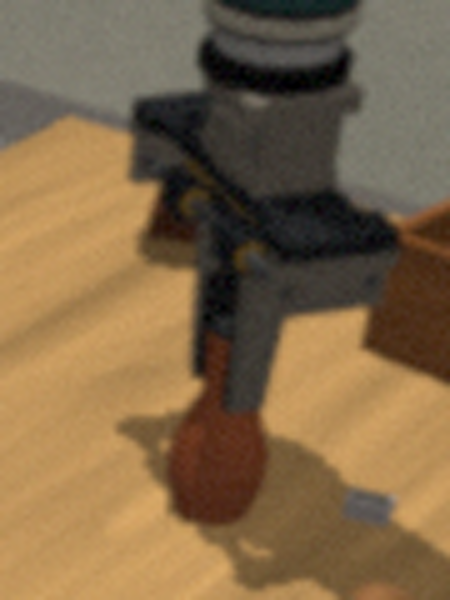

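```bash
python3 -m inch '[[[0,0,-0.02,0,0,0,255],[0,0,-0.04,0,0,0,255],[0,0,-0.08,0,0,0,255],[0,0,-0.12,0,0,0,255],[0,0,-0.12,0,0,0,255]]]' 25; python3 mv.py .5707 .0037 .18 0
python3 - <<'E'
from h import *
p,_=manip.capture("side"); a=cv2.resize(p[40:180,320:420],None,fx=4,fy=4,interpolation=cv2.INTER_CUBIC); 
p,_=manip.capture("top"); b=cv2.resize(p[140:280,400:500],None,fx=4,fy=4,interpolation=cv2.INTER_CUBIC);cv2.imwrite("pics/z4.png",np.hstack([a,b]))
E
```

```text
clock: 5.98
eef_pos: [0.562, -0.3709, 0.1676]
orientation: [2.759, 1.479, 0.008]
wrist_force: [-0.7, -0.1, -2.5]
gripper_width: 0.0318
row [0.4224, -0.2666, -0.0199] [0.007, 0.003, -0.374] rows>= 6 q7 -0.16 t 5.97 F [-0.7 -0.1 -2.5] w 0.0318
[ 0.562  -0.3709  0.1676]
```

View pics/z4.png

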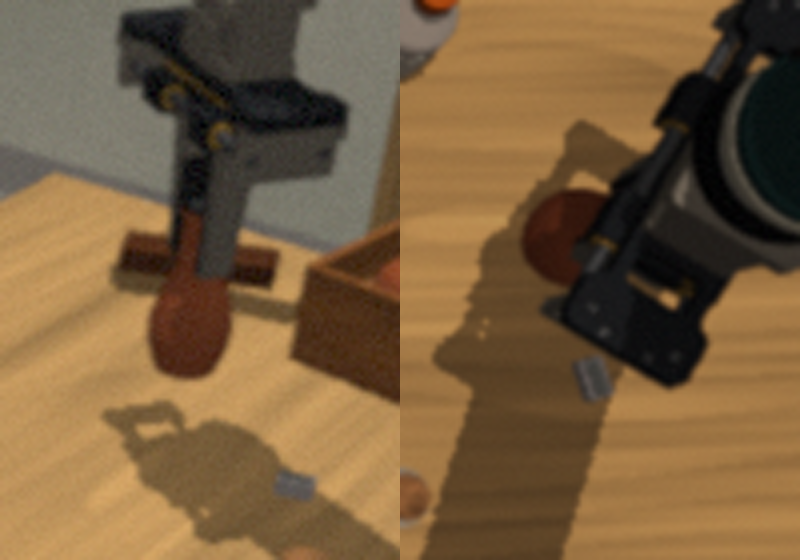

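```bash
python3 -m inch '[[[0.07,-0.045,-0.02,0.007,0.003,-0.06,255],[0.14,-0.09,-0.02,0.007,0.003,-0.12,255],[0.21,-0.13,-0.02,0.007,0.003,-0.187,255],[0.28,-0.178,-0.02,0.007,0.003,-0.25,255],[0.35,-0.222,-0.02,0.007,0.003,-0.31,255]]]'; python3 mv.py .5707 .0037 .18 0
```

```text
clock: 6.7
eef_pos: [0.5651, -0.0578, 0.1763]
orientation: [-2.32, -2.106, 0.004]
wrist_force: [0.6, 0.1, -2.2]
gripper_width: 0.0322
row [0.0824, -0.0006, -0.0047] [-0.005, -0.003, -0.062] rows>= 1 q7 -0.23 t 6.7 F [ 0.6  0.1 -2.2] w 0.0322
[ 0.5651 -0.0578  0.1763]
```

```bash
python3 -m inch '[[[0.05,-0.0006,-0.0047,-0.005,-0.003,-0.062,255],[0.0824,-0.0006,-0.0047,-0.005,-0.003,-0.062,255],[0.0824,-0.0006,-0.0047,-0.005,-0.003,-0.062,255],[0.0824,-0.0006,-0.0047,-0.005,-0.003,-0.062,255]]]'; python3 mv.py .5707 .0037 .084 0
python3 - <<'E'
from fit import *
out={}
for n in("side","top"):
    p,d=manip.capture(n); cv2.imwrite(f"pics/{n}5.png",p); W=world(n,d); 
    r=manip.outline_of("vase",n)
    if not r: print("none");continue
    q=W[r[0]["mask"]&(d>0)]; print(n,r[0]["score"],len(q),q.mean(0))
    out[n]=q
    s=manip.get_state()["eef_pos"]
    z0=s[2]-.074
    k=(q[:,2]-z0>.004)&(q[:,2]-z0<.06)&(np.hypot(*(q[:,:2]-s[:2]).T)<.05); q=q[k]
    # fit centre,z offset,tilt
    f=lambda v: np.hypot(q[:,0]-v[0]-v[2]*(q[:,2]-z0),q[:,1]-v[1]-v[3]*(q[:,2]-z0))-vase_r(q[:,2]-z0)
    print(k.sum(),least_squares(f,[s[0],s[1],0,0],loss="soft_l1",f_scale=.001).x, s)
E
```

```text
clock: 7.2
eef_pos: [0.5701, 0.0019, 0.179]
orientation: [-2.222, -2.22, 0.004]
wrist_force: [-0.4, -0.2, -1.9]
gripper_width: 0.0321
row [0.0026, 0.001, 0.1267] [-0.001, 0.001, -0.001] rows>= 2 q7 -0.26 t 7.2 F [-0.4 -0.2 -1.9] w 0.0321
[0.5701 0.0019 0.179 ]
side 0.77 863 [0.5652 0.0079 0.1559]
528 [ 0.5706 -0.0025 -0.0145  0.0482] [0.5704 0.0017 0.1794]
top 0.71 972 [0.554  0.1019 0.0597]
0 [0.5706 0.0021 0.     0.    ] [0.5706 0.0021 0.1797]
```

Run:
```python
import cv2,numpy as np
a=cv2.imread("pics/side5.png");b=cv2.imread("pics/top5.png")
cv2.imwrite("pics/z5.png",np.hstack([cv2.resize(a[30:290,180:380],None,fx=2,fy=2),cv2.resize(b[120:380,200:380],None,fx=2,fy=2)]))
```

```text
(no output)
```

View pics/z5.png

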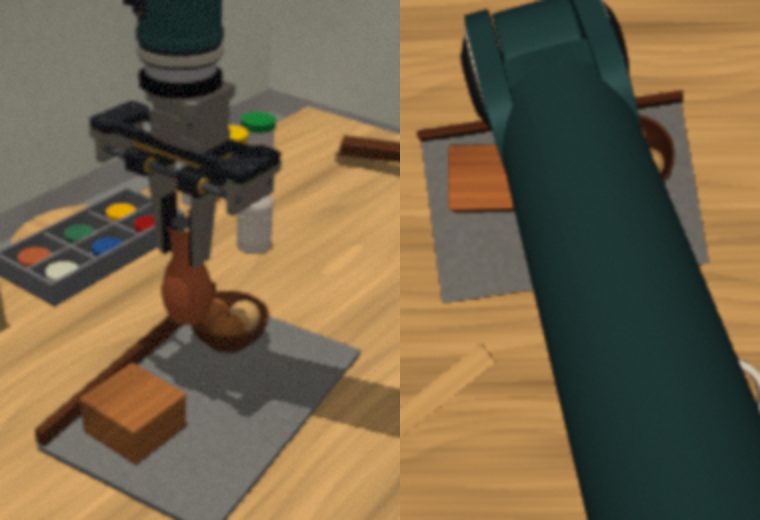

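```bash
python3 -m inch '[[[0.0026,0.001,0.06,0,0,0,255],[0.0026,0.001,0.11,0,0,0,255],[0.0026,0.001,0.122,0,0,0,255],[0.0026,0.001,0.126,0,0,0,255],[0.0026,0.001,0.126,0,0,0,255]]]'; python3 mv.py .5707 .0037 .084 0
```

```text
clock: 8.02
eef_pos: [0.5723, 0.0039, 0.0865]
orientation: [2.222, 2.218, 0.001]
wrist_force: [0.2, -1.2, -1.3]
gripper_width: 0.0323
row [-0.0003, -0.0022, 0.0033] [0.001, 0.001, -0.001] rows>= 1 q7 -0.32 t 8.03 F [ 0.2 -1.2 -1.3] w 0.0323
[0.5723 0.0039 0.0865]
```

```bash
python3 -m inch '[[[0,-0.0022,0.002,0,0,0,255],[0,-0.0022,0.0033,0,0,0,255],[0,-0.0022,0.0033,0,0,0,255]]]'; python3 mv.py .5707 .0037 .084 0
```

```text
clock: 8.4
eef_pos: [0.5711, 0.0038, 0.0846]
orientation: [2.221, 2.217, 0.002]
wrist_force: [-0.8, -0.9, 0.1]
gripper_width: 0.0324
row [-0.0002, -0.0005, 0.0008] [0.002, 0.001, -0.001] rows>= 1 q7 -0.32 t 8.4 F [-0.8 -0.9  0.1] w 0.0324
[0.5711 0.0038 0.0846]
```

```bash
python3 -m inch '[[[0,-0.0005,0.001,0,0,0,255],[0,-0.0005,0.001,0,0,0,180],[0,-0.0005,0.001,0,0,0,120],[0,-0.0005,0.001,0,0,0,60],[0,-0.0005,0.001,0,0,0,60]]]'; python3 -m inch '[[[0,0,-0.03,0,0,0,60],[0,0,-0.1,0,0,0,60],[0,0,-0.16,0,0,0,0],[0,0,-0.18,0,0,0,0]]]';python3 mv.py .403 .3095 .2 71
python3 - <<'E'
from h import *
p,_=manip.capture("side"); a=cv2.resize(p[30:290,180:380],None,fx=2,fy=2,interpolation=cv2.INTER_CUBIC); cv2.imwrite("pics/z6.png",a)
E
```

```text
clock: 9.02
eef_pos: [0.5705, 0.004, 0.0836]
orientation: [2.222, 2.218, 0.002]
wrist_force: [0.4, -0.4, -0.8]
gripper_width: 0.0603
clock: 9.52
eef_pos: [0.5715, 0.0044, 0.2214]
orientation: [2.219, 2.215, 0.007]
wrist_force: [-0.4, 0.3, -0.1]
gripper_width: 0.088
row [0.4065, -0.2256, 0.0265] [0.003, 0.003, -0.79] rows>= 7 q7 -0.24 t 9.53 F [-0.4  0.3 -0.1] w 0.088
[0.5715 0.0044 0.2214]
```

View pics/z6.png

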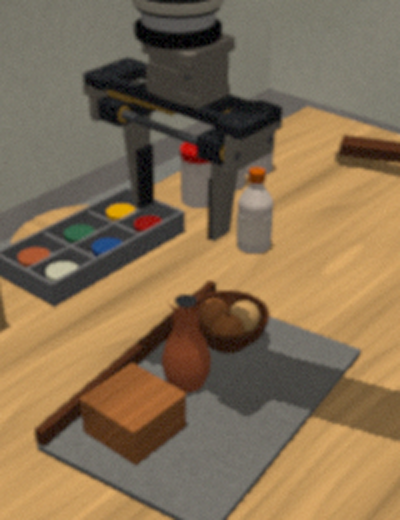

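```bash
python3 mv.py .403 .3095 .15 11
```

```text
row [0.4066, -0.2263, 0.0935] [0.005, 0.001, -0.123] rows>= 6 q7 -0.24 t 9.57 F [0.9 0.8 1.9] w 0.0909
[0.5716 0.0043 0.2218]
```

```bash
python3 -m inch '[[[0.4066,-0.2263,0.02,0.005,0.001,-0.123,0],[0.4066,-0.2263,0.02,0.005,0.001,-0.123,0],[0.4066,-0.2263,0.02,0.005,0.001,-0.123,0],[0.4066,-0.2263,0.09,0.005,0.001,-0.123,0],[0.4066,-0.2263,0.09,0.005,0.001,-0.123,0]]]'; python3 mv.py .403 .3095 .11 11
python3 - <<'E'
from fit import *
p,d=manip.capture("top"); cv2.imwrite("pics/t7.png",p); W=world("top",d); np.save("pics/w7.npy",W)
r=manip.outline_of("vase","top"); print([(x["score"],x["position"]) for x in r])
q=W[r[0]["mask"]&(d>0)]; q=q[(q[:,2]>.015)&(q[:,2]<.12)]; k=q[:,2]<.11
print(q.mean(0),circfit(q[k],vase_r(q[k][:,2]-.01)))
t=q[q[:,2]>.105]; print("lip",t.mean(0),topcirc(t))
E
```

```text
clock: 10.2
eef_pos: [0.4222, 0.2722, 0.1667]
orientation: [-1.999, -2.423, 0.003]
wrist_force: [0.4, -0.6, 0.4]
gripper_width: 0.092
row [0.0538, -0.0155, 0.0756] [-0.001, 0.001, -0.001] rows>= 2 q7 -0.69 t 10.2 F [ 0.4 -0.6  0.4] w 0.092
[0.4222 0.2722 0.1667]
[(0.63, [280.8, 205.4]), (0.39, [399.9, 264.1]), (0.17, [318.0, 197.4])]
[ 0.5616 -0.0007  0.0686] [ 0.5697 -0.    ]
lip [0.56   0.0007 0.1099] (array([562.9066,   1.4668]), 11.63780689239502)
```

View pics/t7.png

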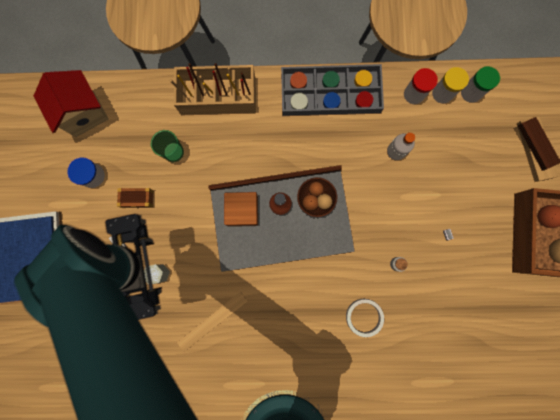

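Run:
```python
from fit import *
p,_=manip.capture("top"); f=16
c=cv2.resize(p[180:230,250:310],None,fx=10,fy=10,interpolation=cv2.INTER_CUBIC)
def mark(img,n,pt,z,r,col,ox,oy):
    a=np.linspace(0,6.28,60); q=proj(n,np.c_[pt[0]+r*np.cos(a),pt[1]+r*np.sin(a),0*a+z])
    cv2.polylines(img,[((q-[ox,oy]+.5)*10).astype(int)],True,col,1)
for pt,col in(((.5697,0),(0,255,0)),((.5707,.0037),(255,255,0))):
    mark(c,"top",pt,.122,.017,col,250,180); mark(c,"top",pt,.044,.028,col,250,180)
p,_=manip.capture("side"); c2=cv2.resize(p[170:240,250:305],None,fx=10,fy=10,interpolation=cv2.INTER_CUBIC)[:500]
for pt,col in(((.5697,0),(0,255,0)),((.5707,.0037),(255,255,0))):
    mark(c2,"side",pt,.122,.017,col,250,170); mark(c2,"side",pt,.044,.028,col,250,170)
cv2.imwrite("pics/z8.png",cv2.resize(np.hstack([c,c2]),None,fx=.68,fy=.68))
W=None
p,d=manip.capture("side"); W=world("side",d)
r=manip.outline_of("vase","side"); print(r[0]["score"],r[0]["position"]); q=W[r[0]["mask"]&(d>0)]; q=q[(q[:,2]>.015)&(q[:,2]<.11)]
print(circfit(q,vase_r(q[:,2]-.01)),circfit(q[q[:,2]<.06],vase_r(q[q[:,2]<.06][:,2]-.01)))
```

```text
0.84 [274.7, 190.7]
[ 0.5716 -0.0005] [ 0.6465 -0.0593]
```

View pics/z8.png

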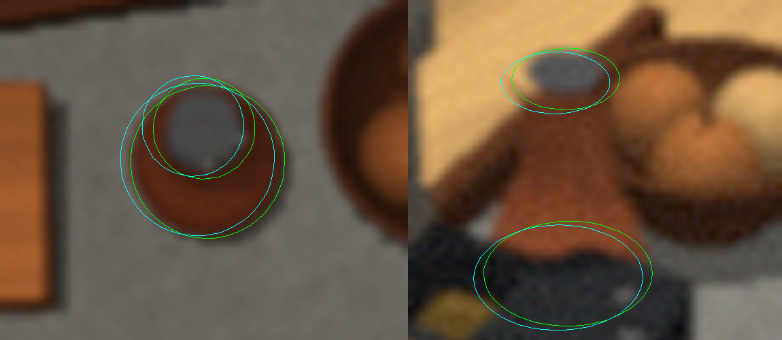

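```bash
python3 mv.py .5703 -.0002 .19 7.5
```

```text
row [-0.3907, 0.1232, -0.0293] [-0.001, 0.001, 0.037] rows>= 5 q7 -0.69 t 10.5 F [-0.9 -0.3 -0.7] w 0.0918
[0.4243 0.2701 0.1678]
```

```bash
python3 -m inch '[[[-0.05,0.016,-0.029,0,0.001,0.037,60],[-0.13,0.041,-0.029,0,0.001,0.037,60],[-0.21,0.066,-0.029,0,0.001,0.037,60],[-0.29,0.091,-0.029,0,0.001,0.037,60],[-0.37,0.116,-0.029,0,0.001,0.037,60]]]'; python3 mv.py .5703 -.0002 .19 7.5
```

```text
clock: 11.12
eef_pos: [0.5624, 0.0107, 0.1901]
orientation: [-2.075, -2.358, 0.002]
wrist_force: [0.8, 0.8, -0.1]
gripper_width: 0.0704
row [-0.0158, 0.0086, 0.0001] [-0.001, 0.0, -0.002] rows>= 1 q7 -0.15 t 11.12 F [ 0.8  0.8 -0.1] w 0.0704
[0.5624 0.0107 0.1901]
```

```bash
python3 -m inch '[[[-0.0158,0.0086,0,0,0,0,60],[-0.0158,0.0086,0,0,0,0,60],[-0.0158,0.0086,0.0,0,0,0,60]]]'; python3 mv.py .5703 -.0002 .082 7.5
```

```text
clock: 11.5
eef_pos: [0.5696, 0.0015, 0.1902]
orientation: [-2.073, -2.36, 0.001]
wrist_force: [-0.3, 0.4, 0.4]
gripper_width: 0.0701
row [-0.0024, 0.0008, 0.1442] [-0.001, -0.0, -0.001] rows>= 2 q7 -0.13 t 11.5 F [-0.3  0.4  0.4] w 0.0701
[0.5696 0.0015 0.1902]
```

```bash
python3 -m inch '[[[-0.0024,0.0008,0.06,0,0,0,60],[-0.0024,0.0008,0.12,0,0,0,60],[-0.0024,0.0008,0.144,0,0,0,60],[-0.0024,0.0008,0.144,0,0,0,60]]]'; python3 mv.py .5703 -.0002 .082 7.5
```

```text
clock: 12.0
eef_pos: [0.5696, 0.0011, 0.0818]
orientation: [-2.069, -2.361, 0.002]
wrist_force: [0.8, 0.1, -0.8]
gripper_width: 0.07
row [-0.0018, 0.0007, -0.0003] [-0.002, -0.001, 0.0] rows>= 1 q7 -0.2 t 12.0 F [ 0.8  0.1 -0.8] w 0.07
[0.5696 0.0011 0.0818]
```

Close, gently lift, then look at the in-hand state.

```bash
python3 -m inch '[[[-0.0018,0.0007,0,0,0,0,160],[-0.0018,0.0007,0,0,0,0,255],[-0.0018,0.0007,0,0,0,0,255],[-0.0018,0.0007,0,0,0,0,255],[-0.0018,0.0007,0,0,0,0,255]]]' 40;  python3 -m inch '[[[0,0,0,0,0,0,255],[0,0,-0.004,0,0,0,255],[0,0,-0.008,0,0,0,255],[0,0,-0.01,0,0,0,255],[0,0,-0.01,0,0,0,255]]]' 40; python3 mv.py .5707 .0037 .082 7.5
```

```text
clock: 12.62
eef_pos: [0.5705, -0.0003, 0.0823]
orientation: [-2.07, -2.361, 0.002]
wrist_force: [-0.7, -1.1, 3.3]
gripper_width: 0.0313
clock: 13.25
eef_pos: [0.5706, -0.0003, 0.0898]
orientation: [-2.07, -2.361, 0.002]
wrist_force: [0.7, -0.9, -2.3]
gripper_width: 0.0315
row [0.0052, 0.0009, 0.0104] [-0.001, -0.0, 0.0] rows>= 1 q7 -0.2 t 13.25 F [ 0.7 -0.9 -2.3] w 0.0315
[ 0.5706 -0.0003  0.0898]
```

```bash
python3 -m inch '[[[0.003,0.0005,0,0,0,0,255],[0.0054,0.0009,0,0,0,0,255],[0.0054,0.0009,0.006,0,0,0,255],[0.0054,0.0009,0.0095,0,0,0,255],[0.0054,0.0009,0.0105,0,0,0,255]]]' 40; python3 mv.py .5707 .0039 .082 7.5
python3 - <<'E'
from fit import *
p,d=manip.capture("side"); cv2.imwrite("pics/s9.png",p); W=world("side",d)
r=manip.outline_of("vase","side"); q=W[r[0]["mask"]&(d>0)]; q=q[(q[:,2]>.015)&(q[:,2]<.06)]
print(r[0]["score"],len(q),circfit(q,vase_r(q[:,2]-.01)))
z0=.01
f=lambda v: np.hypot(q[:,0]-v[0]-v[2]*(q[:,2]-z0),q[:,1]-v[1]-v[3]*(q[:,2]-z0))-vase_r(q[:,2]-z0)
print(least_squares(f,[.57,0,0,0],loss="soft_l1",f_scale=.001).x)
E
```

```text
clock: 13.88
eef_pos: [0.5708, 0.0038, 0.0823]
orientation: [-2.07, -2.361, 0.002]
wrist_force: [-2.4, -0.2, 5.6]
gripper_width: 0.0311
row [0.0001, -0.0001, 0.0003] [-0.001, -0.0, 0.0] rows>= 1 q7 -0.21 t 13.88 F [-2.4 -0.2  5.6] w 0.0311
[0.5708 0.0038 0.0823]
0.63 316 [0.5714 0.0043]
[ 0.5721  0.0039 -0.0212  0.0126]
```

Good; release and go up to the prism.

```bash
python3 -m inch '[[[0,0,-0.0005,0,0,0,200],[0,0,-0.0005,0,0,0,120],[0,0,-0.0005,0,0,0,60],[0,0,-0.0005,0,0,0,60],[0,0,-0.02,0,0,0,60]]]' 20; python3 -m inch '[[[0,0,-0.06,0,0,0,60],[0,0,-0.12,0,0,0,0],[0,0,-0.14,0,0,0,0]]]';python3 mv.py .403 .3095 .15 11
```

```text
clock: 14.6
eef_pos: [0.57, 0.0038, 0.0969]
orientation: [-2.069, -2.36, 0.004]
wrist_force: [0.1, -1.1, 0.1]
gripper_width: 0.0691
clock: 14.98
eef_pos: [0.5721, 0.0041, 0.2058]
orientation: [2.07, 2.362, 0.002]
wrist_force: [-0.5, -0.5, -0.6]
gripper_width: 0.0882
row [0.4333, -0.1702, 0.0741] [0.001, 0.0, -0.038] rows>= 6 q7 -0.13 t 14.97 F [-0.5 -0.5 -0.6] w 0.0882
[0.5721 0.0041 0.2058]
```

```bash
python3 -m inch '[[[0.4333,-0.1702,0.0,0,0,-0.038,0],[0.4333,-0.1702,0.0,0,0,-0.038,0],[0.4333,-0.1702,0.02,0,0,-0.038,0],[0.4333,-0.1702,0.074,0,0,-0.038,0],[0.4333,-0.1702,0.074,0,0,-0.038,0]]]'; python3 mv.py .403 .3095 .1 11
python3 - <<'E'
from fit import *
p,d=manip.capture("top"); W=world("top",d)
r=manip.outline_of("vase","top"); q=W[r[0]["mask"]&(d>0)]; q=q[(q[:,2]>.015)&(q[:,2]<.11)]; print(r[0]["score"],circfit(q,vase_r(q[:,2]-.01)))
p,d=manip.capture("side"); W=world("side",d)
r=manip.outline_of("vase","side"); q=W[r[0]["mask"]&(d>0)]; q=q[(q[:,2]>.015)&(q[:,2]<.11)]; print(r[0]["score"],circfit(q,vase_r(q[:,2]-.01)))
E
```

```text
clock: 15.6
eef_pos: [0.422, 0.2741, 0.1627]
orientation: [1.999, 2.422, 0.002]
wrist_force: [0.6, 0.5, -0.4]
gripper_width: 0.0919
row [0.0512, -0.0161, 0.0835] [0.001, 0.0, -0.001] rows>= 2 q7 -0.7 t 15.6 F [ 0.6  0.5 -0.4] w 0.0919
[0.422  0.2741 0.1627]
0.66 [0.6212 0.0085]
0.83 [0.5714 0.0042]
```

```bash
python3 -m inch '[[[0.0512,-0.0161,0.04,0,0,0,0],[0.0512,-0.0161,0.0835,0,0,0,0],[0.0512,-0.0161,0.0835,0,0,0,0],[0.0512,-0.0161,0.0835,0,0,0,0]]]'; python3 mv.py .403 .3095 .025 11
python3 - <<'E'
from fit import *
p,d=manip.capture("top"); W=world("top",d)
r=manip.outline_of("vase","top"); print([(x["score"],x["position"]) for x in r]); q=W[r[0]["mask"]&(d>0)]; q=q[(q[:,2]>.015)&(q[:,2]<.11)&(abs(q[:,1])<.04)]; print(circfit(q,vase_r(q[:,2]-.01)))
cv2.imwrite("pics/t10.png",p)
E
```

```text
clock: 16.3
eef_pos: [0.4042, 0.3081, 0.1008]
orientation: [1.997, 2.423, 0.001]
wrist_force: [-0.1, -0.1, -0.3]
gripper_width: 0.0919
row [0.0022, -0.0014, 0.1011] [0.001, 0.0, -0.0] rows>= 2 q7 -0.86 t 16.3 F [-0.1 -0.1 -0.3] w 0.0919
[0.4042 0.3081 0.1008]
[(0.54, [280.2, 204.4])]
[0.5703 0.0039]
```

View pics/t10.png

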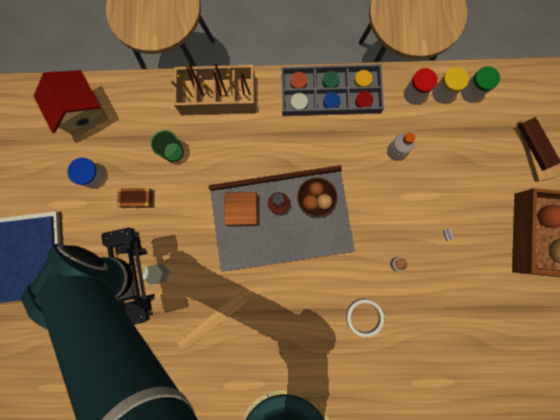

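Top: vase at (280,204), fitted at (0.5703, 0.0039), right on target. Descend on the prism.

```bash
python3 -m inch '[[[0.0022,-0.0014,0.05,0,0,0,0],[0.0022,-0.0014,0.1,0,0,0,0],[0.0022,-0.0014,0.101,0,0,0,0],[0.0022,-0.0014,0.101,0,0,0,60]]]' 20; python3 mv.py .403 .3095 .025 11
```

```text
clock: 16.9
eef_pos: [0.404, 0.3107, 0.027]
orientation: [1.997, 2.423, 0.006]
wrist_force: [-0.1, 0.5, 0.2]
gripper_width: 0.0837
row [-0.0013, -0.0016, 0.0026] [0.003, -0.0, 0.0] rows>= 1 q7 -0.95 t 16.9 F [-0.1  0.5  0.2] w 0.0837
[0.404  0.3107 0.027 ]
```

```bash
python3 -m inch '[[[-0.0013,-0.0016,0.0026,0.003,0,0,120],[-0.0013,-0.0016,0.0026,0.003,0,0,255],[-0.0013,-0.0016,0.0026,0.003,0,0,255],[-0.0013,-0.0016,0.0026,0.003,0,0,255],[-0.0013,-0.0016,0.0026,0.003,0,0,255]]]' 25;  python3 -m inch '[[[0,0,0,0,0,0,255],[0,0,0,0,0,0,255]]]'; python3 mv.py .403 .3095 .025 11
```

```text
clock: 17.52
eef_pos: [0.4031, 0.3095, 0.0252]
orientation: [-1.998, -2.424, -0.001]
wrist_force: [-0.0, -0.5, 1.8]
gripper_width: 0.0434
clock: 17.77
eef_pos: [0.4031, 0.3096, 0.0252]
orientation: [-1.998, -2.424, -0.001]
wrist_force: [-0.3, -0.8, 2.3]
gripper_width: 0.044
row [-0.0001, -0.0001, 0.0003] [-0.0, -0.0, 0.0] rows>= 1 q7 -0.95 t 17.77 F [-0.3 -0.8  2.3] w 0.044
[0.4031 0.3096 0.0252]
```

```bash
python3 -m inch '[[[0,0,-0.03,0,0,0,255],[0,0,-0.09,0,0,0,255],[0,0,-0.15,0,0,0,255],[0,0,-0.17,0,0,0,255]]]'; python3 mv.py .5582 .0979 .14 0
```

```text
clock: 18.27
eef_pos: [0.4039, 0.3101, 0.1546]
orientation: [1.998, 2.424, 0.006]
wrist_force: [0.4, 0.1, -1.4]
gripper_width: 0.0439
row [-0.3171, 0.1479, 0.0193] [0.002, -0.001, 0.122] rows>= 5 q7 -0.8 t 18.27 F [ 0.4  0.1 -1.4] w 0.0439
[0.4039 0.3101 0.1546]
```

```bash
python3 -m inch '[[[-0.06,0.028,0.0,0.002,-0.001,0.122,255],[-0.13,0.061,0.0,0.002,-0.001,0.122,255],[-0.2,0.093,0.0,0.002,-0.001,0.122,255],[-0.26,0.121,0.0,0.002,-0.001,0.122,255],[-0.3171,0.1479,0.0,0.002,-0.001,0.122,255]]]'; python3 mv.py .5582 .0979 .13 0
```

```text
clock: 18.9
eef_pos: [0.5581, 0.0958, 0.1528]
orientation: [-2.22, -2.22, 0.003]
wrist_force: [0.4, 0.7, -2.5]
gripper_width: 0.0442
row [0.0029, 0.0002, 0.0304] [-0.002, 0.0, -0.0] rows>= 1 q7 -0.47 t 18.9 F [ 0.4  0.7 -2.5] w 0.0442
[0.5581 0.0958 0.1528]
```

```bash
python3 -m inch '[[[0.0029,0.0002,0.04,0,0,0,255],[0.0029,0.0002,0.07,0,0,0,255],[0.0029,0.0002,0.08,0,0,0,255],[0.0029,0.0002,0.08,0,0,0,255]]]'; python3 mv.py .5582 .0979 .0855 0
python3 - <<'E'
from h import *
p,_=manip.capture("side"); a=cv2.resize(p[60:270,180:340],None,fx=2.5,fy=2.5,interpolation=cv2.INTER_CUBIC); cv2.imwrite("pics/z11.png",a)
E
```

```text
clock: 19.4
eef_pos: [0.5574, 0.098, 0.0919]
orientation: [-2.219, -2.219, 0.006]
wrist_force: [-0.6, 0.3, -1.6]
gripper_width: 0.0438
row [-0.0001, 0.0011, 0.0085] [-0.003, 0.0, 0.0] rows>= 1 q7 -0.52 t 19.4 F [-0.6  0.3 -1.6] w 0.0438
[0.5574 0.098  0.0919]
```

View pics/z11.png

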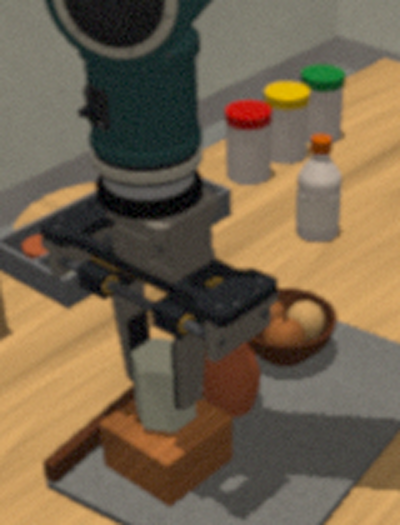

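```bash
python3 -m inch '[[[0,0.0011,0.006,-0.003,0,0,255],[0,0.0011,0.0085,-0.003,0,0,255],[0,0.0011,0.009,-0.003,0,0,255]]]'; python3 mv.py .5582 .0979 .0855 0
```

```text
clock: 19.82
eef_pos: [0.559, 0.0982, 0.0862]
orientation: [2.22, 2.221, 0.002]
wrist_force: [0.8, 0.1, -2.1]
gripper_width: 0.0437
row [-0.0004, -0.001, 0.0009] [0.001, 0.0, 0.0] rows>= 1 q7 -0.52 t 19.82 F [ 0.8  0.1 -2.1] w 0.0437
[0.559  0.0982 0.0862]
```

```bash
python3 -m inch '[[[-0.0004,-0.001,0.001,0,0,0,255],[-0.0004,-0.001,0.0018,0,0,0,255],[-0.0004,-0.001,0.0018,0,0,0,255]]]'; python3 mv.py .5582 .0979 .0855 0
```

```text
clock: 20.2
eef_pos: [0.5582, 0.0978, 0.0852]
orientation: [2.22, 2.22, 0.002]
wrist_force: [-1.8, -0.3, 3.7]
gripper_width: 0.0439
row [0.0001, -0.0, -0.0003] [0.001, 0.0, 0.0] rows>= 1 q7 -0.53 t 20.2 F [-1.8 -0.3  3.7] w 0.0439
[0.5582 0.0978 0.0852]
```

Contact felt (+3.7 N). Release, rise.

```bash
python3 -m inch '[[[0,0,0,0,0,0,180],[0,0,0,0,0,0,80],[0,0,0,0,0,0,40],[0,0,0,0,0,0,40],[0,0,-0.03,0,0,0,40]]]' 20; python3 -m inch '[[[0,0,-0.06,0,0,0,40],[0,0,-0.12,0,0,0,0],[0,0,-0.13,0,0,0,0]]]';python3 mv.py .5957 .3706 .15 88.8;python3 mv.py .5957 .3706 .15 -91.2
```

```text
clock: 20.82
eef_pos: [0.557, 0.0975, 0.1066]
orientation: [-2.221, -2.222, 0.002]
wrist_force: [-0.1, -0.2, -0.7]
gripper_width: 0.0778
clock: 21.2
eef_pos: [0.5589, 0.0982, 0.2074]
orientation: [2.219, 2.219, 0.005]
wrist_force: [0.0, -0.2, 0.4]
gripper_width: 0.0919
row [0.3632, 0.0487, 0.0767] [0.002, 0.002, -0.987] rows>= 9 q7 -0.44 t 21.2 F [ 0.  -0.2  0.4] w 0.0919
[0.5589 0.0982 0.2074]
row [0.3632, 0.0487, 0.0767] [0.002, 0.002, -0.987] rows>= 9 q7 -0.44 t 21.2 F [ 0.  -0.2  0.4] w 0.0919
[0.5589 0.0982 0.2074]
```

```bash
python3 -m inch '[[[0.3632,0.0487,0,0.002,0.002,-0.987,0],[0.3632,0.0487,0,0.002,0.002,-0.987,0],[0.3632,0.0487,0,0.002,0.002,-0.987,0],[0.3632,0.0487,0.05,0.002,0.002,-0.987,0],[0.3632,0.0487,0.05,0.002,0.002,-0.987,0]]]' ;python3 -m inch '[[[0,0,0,0,0,-0.4,0]]]'; python3 mv.py .5957 .3706 .13 88.8
python3 - <<'E'
from fit import *
for n in("top","side"):
    p,d=manip.capture(n); W=world(n,d); cv2.imwrite(f"pics/{n}12.png",p)
    for t in("prism","chest","vase"):
        r=manip.outline_of(t,n)
        if not r: print(n,t,"none"); continue
        q=W[r[0]["mask"]&(d>0)]
        if t=="vase": q=q[(q[:,2]>.015)&(q[:,2]<.11)&(abs(q[:,1])<.04)&(abs(q[:,0]-.57)<.04)]; print(n,t,circfit(q,vase_r(q[:,2]-.01)))
        else:
            h={"prism":.12,"chest":.036}[t]; q=q[abs(q[:,2]-h)<.004]; print(n,t,r[0]["score"],len(q),rect(q) if len(q)>5 else 0,topcirc(q) if len(q)>5 else 0)
E
```

```text
clock: 21.82
eef_pos: [0.5937, 0.3739, 0.1674]
orientation: [-0.963, -2.988, 0.002]
wrist_force: [-0.4, -0.0, -0.5]
gripper_width: 0.0918
clock: 21.95
eef_pos: [0.5915, 0.3767, 0.1643]
orientation: [-0.677, -3.063, 0.003]
wrist_force: [0.4, -0.8, 0.3]
gripper_width: 0.0916
row [-0.0087, -0.0049, 0.0457] [-0.001, -0.003, -0.264] rows>= 3 q7 0.15 t 21.95 F [ 0.4 -0.8  0.3] w 0.0916
[0.5915 0.3767 0.1643]
top prism 0.58 326 ((557.5599975585938, 97.60896301269531), (48.14424133300781, 43.79934310913086), 29.808298110961914) (array([558.2543,  97.7555]), 24.763957977294922)
top chest 0.86 326 ((595.379150390625, 353.9480895996094), (48.50044250488281, 45.78691482543945), 88.61621856689453) (array([596.3704, 352.5526]), 30.498252868652344)
top vase [0.57  0.004]
side prism 0.72 311 ((557.8201293945312, 99.00196838378906), (43.738182067871094, 47.8421516418457), 58.544315338134766) (array([558.6978,  98.7264]), 24.93097496032715)
side chest 0.72 1016 ((596.1300048828125, 370.6827697753906), (80.76734161376953, 48.45891189575195), 88.42345428466797) (array([594.4453, 371.0682]), 44.75436782836914)
side vase [0.5716 0.0042]
```

View pics/top12.png

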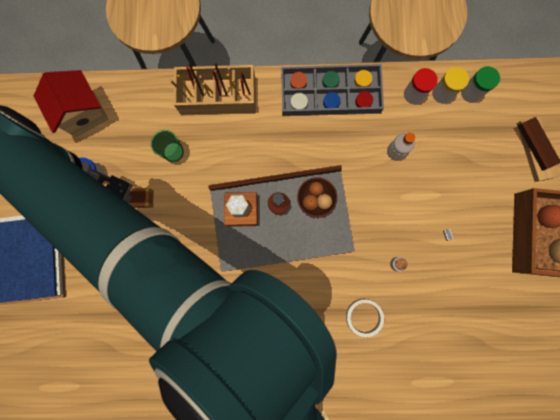

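Prism centred on the plinth at (0.558, 0.098); vase in place. Align over the chest.

```bash
python3 -m inch '[[[-0.0087,-0.0049,0,0,-0.003,-0.264,0],[-0.0087,-0.0049,0.0457,0,-0.003,-0.264,0],[-0.0087,-0.0049,0.0457,0,-0.003,-0.264,0],[-0.0087,-0.0049,0.0457,0,-0.003,-0.264,0]]]';python3 mv.py .5957 .3706 .07 88.7
python3 - <<'E'
from h import *
p,_=manip.capture("side"); a=cv2.resize(p[180:350,50:220],None,fx=3.3,fy=3.3,interpolation=cv2.INTER_CUBIC); cv2.imwrite("pics/z13.png",a)
E
```

```text
clock: 22.85
eef_pos: [0.5988, 0.3673, 0.1346]
orientation: [0.057, 3.136, -0.002]
wrist_force: [0.7, 0.2, -0.1]
gripper_width: 0.0916
row [0.0048, 0.0044, 0.086] [-0.001, 0.003, -0.009] rows>= 2 q7 0.51 t 22.85 F [ 0.7  0.2 -0.1] w 0.0916
[0.5988 0.3673 0.1346]
```

View pics/z13.png

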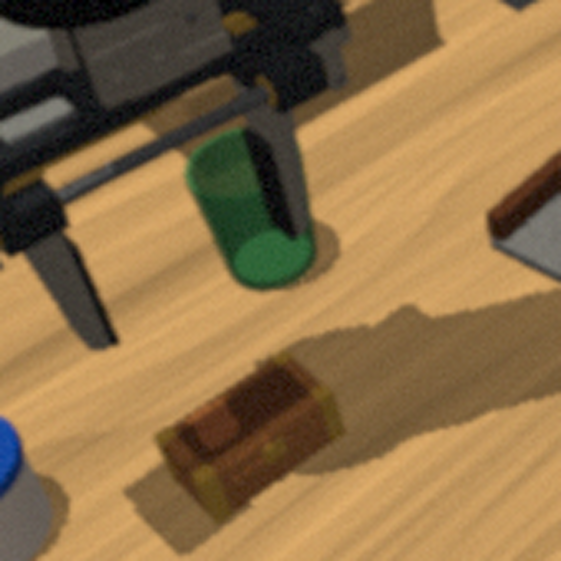

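```bash
python3 -m inch '[[[0.0048,0.0044,0,0,0.003,-0.009,0],[0.0048,0.0044,0.05,0,0.003,-0.009,0],[0.0048,0.0044,0.086,0,0.003,-0.009,0],[0.0048,0.0044,0.086,0,0.003,-0.009,0]]]';python3 mv.py .5957 .3706 .045 88.7
```

```text
clock: 23.4
eef_pos: [0.5948, 0.3705, 0.0692]
orientation: [-0.035, -3.14, 0.004]
wrist_force: [0.1, 0.5, 0.5]
gripper_width: 0.092
row [-0.0012, 0.0002, 0.0322] [-0.002, -0.001, 0.0] rows>= 1 q7 0.48 t 23.4 F [0.1 0.5 0.5] w 0.092
[0.5948 0.3705 0.0692]
```

```bash
python3 -m inch '[[[-0.0012,0.0002,0.03,0,0,0,0],[-0.0012,0.0002,0.06,0,0,0,0],[-0.0012,0.0002,0.078,0,0,0,0],[-0.0012,0.0002,0.078,0,0,0,0]]]';python3 mv.py .5957 .3706 .010 88.7
```

```text
clock: 23.9
eef_pos: [0.5949, 0.37, 0.009]
orientation: [-0.034, -3.138, 0.006]
wrist_force: [0.3, -0.9, -0.0]
gripper_width: 0.0918
row [-0.0011, 0.0008, -0.0014] [-0.002, -0.002, 0.001] rows>= 1 q7 0.45 t 23.9 F [ 0.3 -0.9 -0. ] w 0.0918
[0.5949 0.37   0.009 ]
```

```bash
python3 -m inch '[[[-0.0011,0.0008,-0.0012,0,0,0,60],[-0.0011,0.0008,-0.0012,0,0,0,255],[-0.0011,0.0008,-0.0012,0,0,0,255],[-0.0011,0.0008,-0.0012,0,0,0,255]]]' 25;python3 mv.py .5957 .3706 .010 88.7;python3 -m inch '[[[0,0,0,0,0,0,255],[0,0,-0.02,0,0,0,255],[0,0,-0.05,0,0,0,255],[0,0,-0.09,0,0,0,255],[0,0,-0.13,0,0,0,255]]]';python3 mv.py .4904 -.0069 .13 97.55
```

```text
clock: 24.4
eef_pos: [0.5961, 0.3709, 0.0105]
orientation: [-0.035, -3.139, 0.005]
wrist_force: [-0.6, 0.1, 0.6]
gripper_width: 0.0796
row [0.0005, -0.0004, 0.0006] [-0.002, -0.002, 0.0] rows>= 1 q7 0.45 t 24.4 F [-0.6  0.1  0.6] w 0.0796
[0.5961 0.3709 0.0105]
clock: 25.02
eef_pos: [0.5965, 0.3715, 0.1107]
orientation: [-0.034, -3.14, 0.003]
wrist_force: [-0.2, 0.7, -1.6]
gripper_width: 0.0796
row [0.1305, -0.5076, -0.0245] [-0.001, -0.001, -0.098] rows>= 7 q7 0.5 t 25.02 F [-0.2  0.7 -1.6] w 0.0796
[0.5965 0.3715 0.1107]
```

```bash
python3 -m inch '[[[0.05,-0.02,-0.06,0,0,-0.03,255],[0.1,-0.07,-0.085,0,0,-0.06,255],[0.14,-0.14,-0.085,0,0,-0.098,255],[0.15,-0.21,-0.085,0,0,-0.098,255],[0.15,-0.28,-0.085,0,0,-0.098,255]]]';python3 mv.py .4904 -.0069 .17 97.55
```

```text
clock: 25.65
eef_pos: [0.4789, 0.1629, 0.1767]
orientation: [-0.21, 3.134, -0.006]
wrist_force: [1.8, -0.8, -1.4]
gripper_width: 0.0799
row [0.015, -0.2264, 0.0097] [-0.002, 0.0, 0.001] rows>= 3 q7 0.87 t 25.65 F [ 1.8 -0.8 -1.4] w 0.0799
[0.4789 0.1629 0.1767]
```

```bash
python3 -m inch '[[[0.015,-0.08,0.01,0,0,0,255],[0.015,-0.15,0.01,0,0,0,255],[0.015,-0.2264,0.01,0,0,0,255],[0.015,-0.2264,0.03,0,0,0,255],[0.015,-0.2264,0.05,0,0,0,255]]]';python3 mv.py .4904 -.0069 .08 97.55
```

```text
clock: 26.28
eef_pos: [0.4907, -0.0067, 0.1402]
orientation: [-0.21, 3.132, -0.007]
wrist_force: [-0.5, -0.0, -2.6]
gripper_width: 0.0798
row [0.0006, 0.0002, 0.0803] [-0.003, 0.001, 0.001] rows>= 1 q7 1.17 t 26.27 F [-0.5 -0.  -2.6] w 0.0798
[ 0.4907 -0.0067  0.1402]
```

```bash
python3 -m inch '[[[0.0006,0.0002,0.04,0,0,0,255],[0.0006,0.0002,0.08,0,0,0,255],[0.0006,0.0002,0.12,0,0,0,255],[0.0006,0.0002,0.14,0,0,0,255],[0.0006,0.0002,0.14,0,0,0,255]]]';python3 mv.py .4905 -.0067 .021 97.55
python3 - <<'E'
from fit import *
p,d=manip.capture("side"); a=cv2.resize(p[130:300,200:380],None,fx=3.2,fy=3.2,interpolation=cv2.INTER_CUBIC); cv2.imwrite("pics/z14.png",a)
W=world("side",d)
r=manip.outline_of("chest","side")
for x in r[:2]:
    q=W[x["mask"]&(d>0)]; print(x["score"],x["position"],q.mean(0))
E
```

```text
clock: 26.9
eef_pos: [0.49, -0.0056, 0.0348]
orientation: [-0.214, 3.133, -0.006]
wrist_force: [0.8, 0.3, -0.8]
gripper_width: 0.0796
row [-0.0004, -0.0015, 0.0184] [-0.002, 0.001, 0.003] rows>= 1 q7 1.01 t 26.9 F [ 0.8  0.3 -0.8] w 0.0796
[ 0.49   -0.0056  0.0348]
0.93 [306.0, 222.1] [ 0.4779 -0.0027  0.0538]
```

View pics/z14.png

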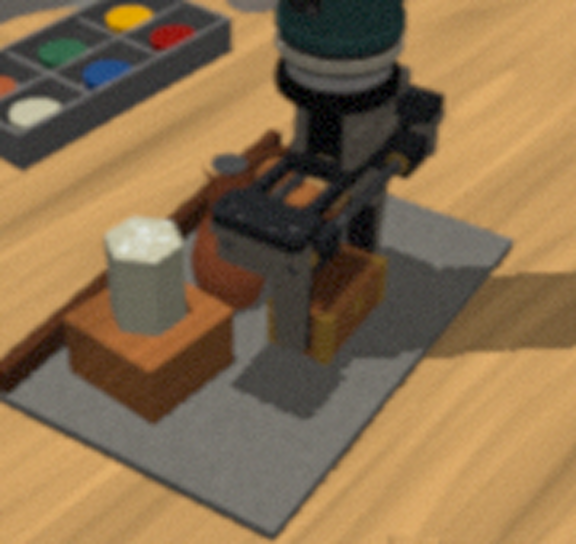

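```bash
python3 -m inch '[[[-0.0004,-0.0015,0.012,0,0,0.003,255],[-0.0004,-0.0015,0.017,0,0,0.003,255],[-0.0004,-0.0015,0.019,0,0,0.003,255],[-0.0004,-0.0015,0.019,0,0,0.003,255]]]';python3 mv.py .4905 -.0067 .021 97.55
```

```text
clock: 27.5
eef_pos: [0.4916, -0.0074, 0.0217]
orientation: [-0.204, 3.131, -0.006]
wrist_force: [-0.2, 0.4, -2.1]
gripper_width: 0.0797
row [0.0014, 0.0011, 0.001] [-0.003, 0.002, -0.001] rows>= 1 q7 0.99 t 27.5 F [-0.2  0.4 -2.1] w 0.0797
[ 0.4916 -0.0074  0.0217]
```

```bash
python3 -m inch '[[[0.0014,0.0011,0.001,-0.003,0.002,0,255],[0.0014,0.0011,0.002,-0.003,0.002,0,255],[0.0014,0.0011,0.002,-0.003,0.002,0,255]]]';python3 mv.py .4905 -.0067 .021 97.55
```

```text
clock: 27.88
eef_pos: [0.4905, -0.0067, 0.0205]
orientation: [-0.204, 3.135, 0.0]
wrist_force: [-1.3, -0.3, 2.3]
gripper_width: 0.0798
row [0.0001, -0.0, -0.0007] [0.0, 0.0, -0.001] rows>= 1 q7 0.99 t 27.88 F [-1.3 -0.3  2.3] w 0.0798
[ 0.4905 -0.0067  0.0205]
```

Contact. Open, let it settle, rise straight up.

```bash
python3 -m inch '[[[0,0,0,0,0,0,0],[0,0,0,0,0,0,0],[0,0,0,0,0,0,0],[0,0,-0.015,0,0,0,0],[0,0,-0.05,0,0,0,0]]]' 15; python3 -m inch '[[[0,0,-0.06,0,0,0,0],[0,0,-0.12,0,0,0,0],[0,0,-0.18,0,0,0,0],[0,0,-0.2,0,0,0,0]]]';python3 mv.py .4165 -.2895 .15 90;python3 mv.py .4165 -.2895 .15 55
```

```text
clock: 28.5
eef_pos: [0.4898, -0.0065, 0.0582]
orientation: [0.205, -3.133, -0.001]
wrist_force: [0.9, 0.1, -0.4]
gripper_width: 0.0921
clock: 29.0
eef_pos: [0.4912, -0.0063, 0.2111]
orientation: [-0.205, 3.132, -0.001]
wrist_force: [0.2, 0.3, -0.4]
gripper_width: 0.092
row [0.1481, -0.3613, 0.0814] [-0.0, 0.002, 0.083] rows>= 5 q7 1.26 t 29.0 F [ 0.2  0.3 -0.4] w 0.092
[ 0.4912 -0.0063  0.2111]
row [0.1481, -0.3613, 0.0814] [0.0, 0.002, 0.472] rows>= 5 q7 1.26 t 29.0 F [ 0.2  0.3 -0.4] w 0.092
[ 0.4912 -0.0063  0.2111]
```

```bash
python3 -m inch '[[[0.148,-0.361,0,0,0.002,0.4,0],[0.148,-0.361,0,0,0.002,0.4,0],[0.148,-0.361,0.0,0,0.002,0.4,0],[0.148,-0.361,0.04,0,0.002,0.4,0],[0.148,-0.361,0.08,0,0.002,0.4,0]]]';python3 mv.py .4165 -.2895 .1 62
python3 - <<'E'
from fit import *
for n in("top","side"):
    p,d=manip.capture(n); W=world(n,d); cv2.imwrite(f"pics/{n}15.png",p)
    for t in("prism","chest","vase","pot"):
        r=manip.outline_of(t,n)
        if not r: print(n,t,"none"); continue
        q=W[r[0]["mask"]&(d>0)]
        if t=="vase": q=q[(q[:,2]>.015)&(q[:,2]<.11)&(abs(q[:,1])<.04)&(abs(q[:,0]-.57)<.04)]; print(n,t,circfit(q,vase_r(q[:,2]-.01)))
        elif t=="pot": q=q[q[:,2]<.05]; print(n,t,r[0]["score"],len(q),body(q,"pot"))
        else:
            h={"prism":.12,"chest":.046}[t]; q=q[abs(q[:,2]-h)<.004]; print(n,t,r[0]["score"],len(q),rect(q) if len(q)>5 else 0,topcirc(q) if len(q)>5 else 0)
E
```

```text
clock: 29.62
eef_pos: [0.4162, -0.293, 0.1514]
orientation: [0.778, 3.041, -0.005]
wrist_force: [0.3, -0.7, -0.3]
gripper_width: 0.0923
row [0.0021, 0.0044, 0.0685] [-0.001, 0.002, -0.008] rows>= 1 q7 1.24 t 29.62 F [ 0.3 -0.7 -0.3] w 0.0923
[ 0.4162 -0.293   0.1514]
top prism 0.71 324 ((558.1766967773438, 97.26617431640625), (45.93252182006836, 44.53470993041992), 87.86479949951172) (array([558.146 ,  96.9427]), 24.53631019592285)
top chest 0.89 592 ((490.3468017578125, -5.677742004394531), (46.22261047363281, 79.34815979003906), 7.655368804931641) (array([489.8219,  -5.5104]), 43.536983489990234)
top vase [0.5701 0.004 ]
top pot 0.58 92 [ 0.416 -0.289]
side prism 0.65 293 ((558.1406860351562, 99.02880859375), (45.79905319213867, 43.48749542236328), 32.21405029296875) (array([557.5686,  99.6319]), 24.117040634155273)
side chest 0.97 556 ((491.3044128417969, -5.93853759765625), (47.50857925415039, 82.81227111816406), 8.25949764251709) (array([491.3336,  -4.4256]), 45.5103645324707)
side vase [0.5715 0.0041]
side pot 0.74 259 [ 0.4177 -0.2897]
```

View pics/top15.png

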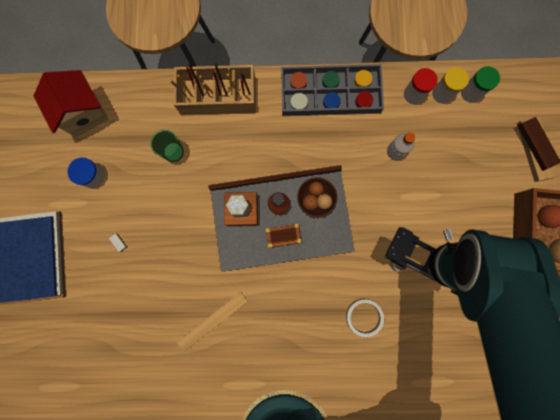

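View pics/side15.png

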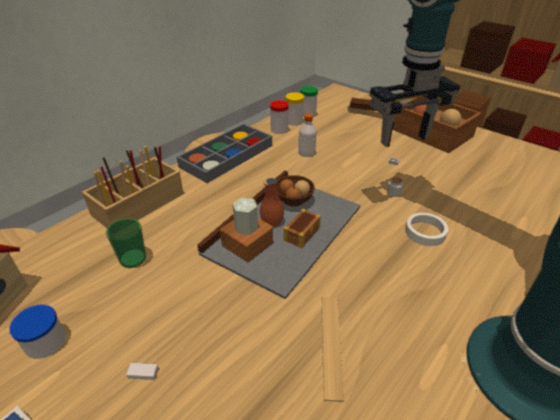

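```bash
python3 -m inch '[[[0.0021,0.0044,0.03,0,0.002,-0.008,40],[0.0021,0.0044,0.07,0,0.002,-0.008,40],[0.0021,0.0044,0.1,0,0.002,-0.008,40],[0.0021,0.0044,0.1,0,0.002,-0.008,40]]]';python3 mv.py .4168 -.2893 .006 62
```

```text
clock: 30.62
eef_pos: [0.4171, -0.2839, 0.0761]
orientation: [-0.748, -3.047, -0.001]
wrist_force: [-0.1, 0.4, 0.2]
gripper_width: 0.0778
row [-0.0034, -0.0066, 0.0935] [-0.0, -0.003, 0.004] rows>= 2 q7 1.15 t 30.62 F [-0.1  0.4  0.2] w 0.0778
[ 0.4171 -0.2839  0.0761]
```

```bash
python3 -m inch '[[[-0.0034,-0.0066,0.0,0,-0.003,0.004,40],[-0.0034,-0.0066,0.02,0,-0.003,0.004,40],[-0.0034,-0.0066,0.02,0,-0.003,0.004,40]]]';python3 mv.py .4168 -.2893 .006 62
```

```text
clock: 31.0
eef_pos: [0.4164, -0.2893, 0.0604]
orientation: [-0.759, -3.047, -0.0]
wrist_force: [0.9, 0.1, -0.0]
gripper_width: 0.0777
row [-0.0006, 0.0002, 0.0726] [-0.0, -0.001, 0.0] rows>= 1 q7 1.13 t 31.0 F [ 0.9  0.1 -0. ] w 0.0777
[ 0.4164 -0.2893  0.0604]
```

```bash
python3 -m inch '[[[-0.0006,0.0002,0.04,0,0,0,40],[-0.0006,0.0002,0.072,0,0,0,40],[-0.0006,0.0002,0.072,0,0,0,40],[-0.0006,0.0002,0.072,0,0,0,60]]]' 12;python3 mv.py .4168 -.2893 .006 62
```

```text
clock: 31.5
eef_pos: [0.4174, -0.2894, 0.0072]
orientation: [0.759, 3.048, 0.0]
wrist_force: [-0.6, -0.2, 0.3]
gripper_width: 0.071
row [0.0008, -0.0003, 0.0016] [0.0, 0.0, 0.0] rows>= 1 q7 1.05 t 31.5 F [-0.6 -0.2  0.3] w 0.071
[ 0.4174 -0.2894  0.0072]
```

```bash
python3 -m inch '[[[0.0008,-0.0003,0.0,0,0,0,120],[0.0008,-0.0003,0.0,0,0,0,255],[0.0008,-0.0003,0.0,0,0,0,255],[0.0008,-0.0003,0,0,0,0,255],[0.0008,-0.0003,0,0,0,0,255]]]' 15;python3 -m inch '[[[0,0,0,0,0,0,255],[0,0,0,0,0,0,255],[0,0,0,0,0,0,255]]]';python3 mv.py .4168 -.2893 .006 62
```

```text
clock: 32.12
eef_pos: [0.4168, -0.2895, 0.0074]
orientation: [0.759, 3.048, -0.001]
wrist_force: [-0.8, 0.6, 3.6]
gripper_width: 0.036
clock: 32.5
eef_pos: [0.4168, -0.2895, 0.0074]
orientation: [0.759, 3.049, -0.001]
wrist_force: [0.1, -0.3, 2.9]
gripper_width: 0.0357
row [0.0001, 0.0002, 0.0019] [-0.0, 0.0, 0.0] rows>= 1 q7 1.05 t 32.5 F [ 0.1 -0.3  2.9] w 0.0357
[ 0.4168 -0.2895  0.0074]
```

```bash
python3 -m inch '[[[0,0,-0.02,0,0,0,255],[0,0,-0.06,0,0,0,255],[0,0,-0.1,0,0,0,255],[0,0,-0.14,0,0,0,255],[0,0,-0.15,0,0,0,255]]]' 20;python3 mv.py .4907 -.0058 .12 97.55
```

```text
clock: 33.12
eef_pos: [0.4178, -0.29, 0.122]
orientation: [0.758, 3.045, -0.003]
wrist_force: [-0.0, -0.4, -0.8]
gripper_width: 0.0354
row [0.0918, 0.3802, 0.0019] [-0.001, 0.002, -0.395] rows>= 5 q7 1.21 t 33.12 F [-0.  -0.4 -0.8] w 0.0354
[ 0.4178 -0.29    0.122 ]
```

```bash
python3 -m inch '[[[0.015,0.055,-0.005,0,0,-0.07,255],[0.033,0.13,-0.005,0,0,-0.15,255],[0.05,0.205,-0.005,0,0,-0.24,255],[0.068,0.28,-0.005,0,0,-0.32,255],[0.085,0.345,-0.005,0,0,-0.395,255]]]';python3 mv.py .4907 -.0058 .12 97.55
```

```text
clock: 33.75
eef_pos: [0.4826, -0.0295, 0.1248]
orientation: [-0.215, 3.132, -0.004]
wrist_force: [1.5, -0.2, -1.8]
gripper_width: 0.0352
row [-0.015, 0.0299, 0.0064] [-0.002, 0.001, 0.003] rows>= 1 q7 1.19 t 33.75 F [ 1.5 -0.2 -1.8] w 0.0352
[ 0.4826 -0.0295  0.1248]
```

```bash
python3 -m inch '[[[-0.008,0.016,0,0,0,0.003,255],[-0.015,0.03,0,0,0,0.003,255],[-0.015,0.03,0.03,0,0,0.003,255],[-0.015,0.03,0.06,0,0,0.003,255],[-0.015,0.03,0.06,0,0,0.003,255]]]';python3 mv.py .4907 -.0058 .0534 97.55
python3 - <<'E'
from fit import *
p,d=manip.capture("side"); a=cv2.resize(p[110:270,220:380],None,fx=3.4,fy=3.4,interpolation=cv2.INTER_CUBIC); cv2.imwrite("pics/z16.png",a)
W=world("side",d); r=manip.outline_of("pot","side")
for x in r[:2]:
    q=W[x["mask"]&(d>0)]; print(x["score"],x["position"],q.mean(0),np.percentile(q[:,2],[2,98])); k=(q[:,2]<.097)&(q[:,2]>.06);  print(circfit(q[k],.018) if k.sum()>5 else 0)
E
```

```text
clock: 34.38
eef_pos: [0.4894, -0.0073, 0.0783]
orientation: [0.203, -3.133, 0.004]
wrist_force: [-0.8, 0.2, -0.0]
gripper_width: 0.0356
row [-0.002, 0.0018, 0.0333] [-0.002, -0.001, -0.001] rows>= 1 q7 1.07 t 34.38 F [-0.8  0.2 -0. ] w 0.0356
[ 0.4894 -0.0073  0.0783]
0.61 [304.6, 207.5] [ 0.4784 -0.0045  0.1014] [0.0777 0.1167]
[ 0.4906 -0.0069]
```

View pics/z16.png

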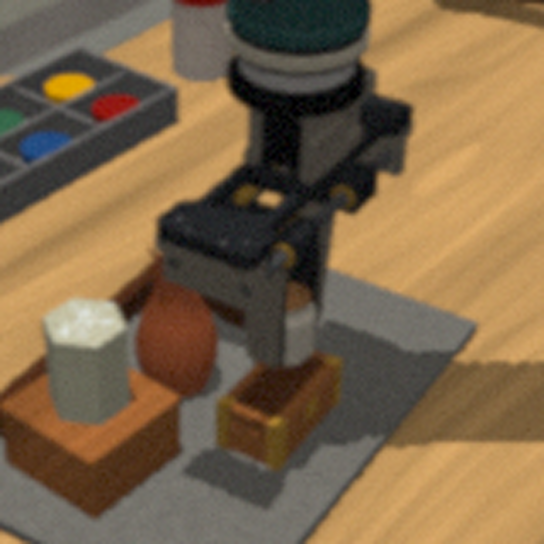

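```bash
python3 -m inch '[[[-0.002,0.0018,0.015,0,0,0,255],[-0.002,0.0018,0.026,0,0,0,255],[-0.002,0.0018,0.03,0,0,0,255],[-0.002,0.0018,0.03,0,0,0,255]]]';python3 mv.py .4907 -.0058 .0534 97.55
```

```text
clock: 34.98
eef_pos: [0.4921, -0.0049, 0.0573]
orientation: [-0.205, 3.134, -0.004]
wrist_force: [0.8, 0.1, -1.9]
gripper_width: 0.0353
row [0.002, -0.0009, 0.0052] [-0.002, 0.001, -0.001] rows>= 1 q7 1.03 t 34.98 F [ 0.8  0.1 -1.9] w 0.0353
[ 0.4921 -0.0049  0.0573]
```

```bash
python3 -m inch '[[[0.002,-0.0009,0.003,-0.002,0,0,255],[0.002,-0.0009,0.0045,-0.002,0,0,255],[0.002,-0.0009,0.005,-0.002,0,0,255]]]';python3 mv.py .4907 -.0058 .0534 97.55
```

```text
clock: 35.35
eef_pos: [0.4907, -0.0059, 0.0536]
orientation: [-0.205, 3.134, 0.001]
wrist_force: [0.5, 1.0, -0.3]
gripper_width: 0.0358
row [0.0, 0.0001, 0.0002] [0.0, 0.001, -0.001] rows>= 1 q7 1.03 t 35.35 F [ 0.5  1.  -0.3] w 0.0358
[ 0.4907 -0.0059  0.0536]
```

```bash
python3 -m inch '[[[0,0,0.001,0,0,0,255],[0,0,0.001,0,0,0,255]]]';python3 mv.py .4907 -.0058 .0534 97.55
```

```text
clock: 35.6
eef_pos: [0.4908, -0.0058, 0.0534]
orientation: [-0.205, 3.134, -0.0]
wrist_force: [-2.4, -0.6, 5.6]
gripper_width: 0.0355
row [0.0002, 0.0001, -0.0] [-0.0, 0.001, -0.001] rows>= 1 q7 1.03 t 35.6 F [-2.4 -0.6  5.6] w 0.0355
[ 0.4908 -0.0058  0.0534]
```

Contact. Release, rise, and retreat.

```bash
python3 -m inch '[[[0,0,-0.0005,0,0,0,180],[0,0,-0.0005,0,0,0,100],[0,0,-0.0005,0,0,0,60],[0,0,-0.0005,0,0,0,60],[0,0,-0.02,0,0,0,60]]]' 15;python3 -m inch '[[[0,0,-0.05,0,0,0,60],[0,0,-0.12,0,0,0,60],[0,0,-0.2,0,0,0,60],[0,0,-0.2,0,0,0,60]]]';python3 mv.py .4 -.3 .25 62
```

```text
clock: 36.22
eef_pos: [0.4901, -0.0058, 0.0682]
orientation: [0.206, -3.134, -0.0]
wrist_force: [-0.0, -0.3, 0.4]
gripper_width: 0.0701
clock: 36.72
eef_pos: [0.4928, -0.0051, 0.223]
orientation: [-0.205, 3.127, -0.003]
wrist_force: [-0.2, -0.8, -0.6]
gripper_width: 0.0703
row [0.1738, -0.3737, -0.0363] [-0.0, 0.005, 0.395] rows>= 5 q7 1.27 t 36.73 F [-0.2 -0.8 -0.6] w 0.0703
[ 0.4928 -0.0051  0.223 ]
```

```bash
python3 -m inch '[[[0.174,-0.374,-0.036,0,0,0.395,0],[0.174,-0.374,-0.036,0,0,0.395,0],[0.174,-0.374,-0.036,0,0,0.395,0],[0.174,-0.374,-0.036,0,0,0.395,0],[0.174,-0.374,-0.036,0,0,0.395,0]]]'; python3 -m inch '[[[0,0,0,0,0,0,0],[0,0,0,0,0,0,0]]]'
python3 - <<'E'
from fit import *
for n in("top","side"):
    p,d=manip.capture(n); W=world(n,d); cv2.imwrite(f"pics/{n}17.png",p)
    for t in("plinth","bowl","prism","chest","vase","pot","glass_jar","glue"):
        r=manip.outline_of(t,n)
        if not r: print(n,t,"none"); continue
        q=W[r[0]["mask"]&(d>0)]
        if t=="vase": q=q[(q[:,2]>.015)&(q[:,2]<.11)&(abs(q[:,1])<.04)&(abs(q[:,0]-.57)<.04)]; print(n,t,circfit(q,vase_r(q[:,2]-.01)))
        elif t=="pot": k=(q[:,2]<.077)&(q[:,2]>.051); print(n,t,r[0]["score"],len(q),circfit(q[k],.018),np.percentile(q[:,2],[2,98]))
        elif t in("glass_jar","glue","plinth","bowl"): print(n,t,r[0]["score"],np.median(q,0),np.percentile(q[:,2],98))
        else:
            h={"prism":.12,"chest":.046}[t]; q=q[abs(q[:,2]-h)<.004]; print(n,t,r[0]["score"],len(q),rect(q) if len(q)>5 else 0)
E
```

```text
clock: 37.35
eef_pos: [0.3985, -0.3019, 0.2501]
orientation: [0.76, 3.041, -0.0]
wrist_force: [0.5, -0.8, -0.1]
gripper_width: 0.0921
clock: 37.6
eef_pos: [0.3983, -0.301, 0.2498]
orientation: [0.76, 3.041, 0.001]
wrist_force: [0.3, 0.2, -0.0]
gripper_width: 0.0919
top plinth 0.8 [0.5453 0.0875 0.06  ] 0.08395921781975142
top bowl 0.9 [ 0.5827 -0.0907  0.0504] 0.061321782487731624
top prism 0.59 313 ((557.5390014648438, 98.24913787841797), (48.32374954223633, 41.566837310791016), 32.33051300048828)
top chest 0.74 404 ((490.77301025390625, -5.669944763183594), (45.85696029663086, 79.90048217773438), 7.405803680419922)
top vase [0.5699 0.0041]
top pot 0.69 196 [ 0.4911 -0.0056] [0.0458 0.092 ]
top glass_jar 0.71 [0.7257 0.2852 0.0528] 0.08690037661194355
top glue 0.94 [ 0.6969 -0.2944  0.0777] 0.12226819993085496
side plinth 0.84 [0.5328 0.1236 0.0516] 0.06322798860969304
side bowl 0.57 [ 0.5724 -0.0827  0.0517] 0.0636575569820679
side prism 0.84 314 ((559.2640991210938, 98.31573486328125), (44.66605758666992, 48.31820297241211), 3.925690174102783)
side chest 0.92 339 ((491.5991516113281, -5.525108337402344), (46.89073181152344, 81.62786865234375), 7.553539752960205)
side vase [0.5716 0.0042]
side pot none
side glass_jar 0.74 [0.7044 0.2821 0.062 ] 0.08729485386213127
side glue 0.72 [ 0.6972 -0.2891  0.0625] 0.1221078510320919
```

View pics/top17.png

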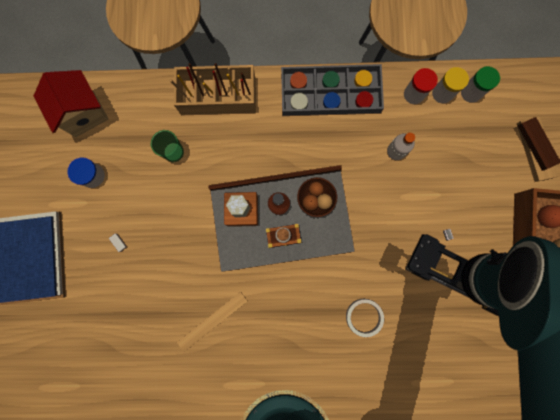

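View pics/side17.png

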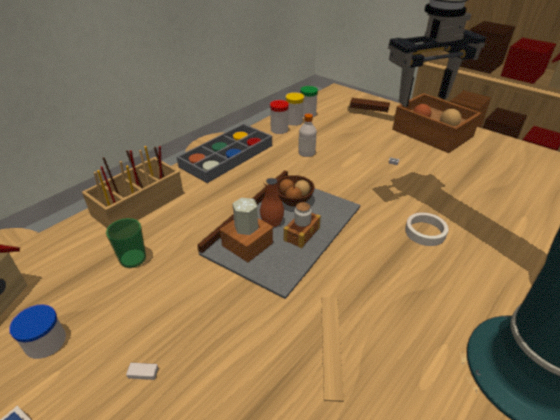

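```bash
python3 -c "
from station import manip; print(manip.hand_in())"
```

```text
the job is handed in; nothing more can be done
None
```

The still life is set up as asked and handed in at about 38 s of the 102 s. I worked in the order given: vase, prism, chest, pot. The vase first landed about 4 mm off the midpoint after swinging slightly in the grip. I re-gripped it and moved it onto its mark before placing the prism.

Last checks, from depth fits in both cameras, before handing in:

| Thing | Where it ended |
|---|---|
| Vase | about (0.571, 0.004), less than 1 mm from the midpoint between plinth and bowl |
| Prism | within about 1 mm of the plinth centre |
| Chest | squarely in front of the vase, about 1 mm sideways, turned about 7.5° as the board is, gap to the belly about 29 mm, clasp facing front |
| Pot | about centred on the lid |

- **Upright and undisturbed:** everything looked upright in the pictures. The glass jar and glue bottle were where they started, and the arm had backed off clear of everything.
- **What disagreed or failed:** the two cameras differed by 1 to 2 mm in x. On the last check the network did not find the pot in the side picture, though it is plainly visible standing on the lid. Its position therefore rests on the top camera alone.

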